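# Roll-test rack-slide rollers and sort out the bad ones

### The job

Take the paddle by its orange grip and gently roll the two grey rollers across the flat plate under it, first the one nearer the robot, then the farther one, each at least half a turn in one stroke, to feel which of them (one, both or neither) wobbles up and down. Only after both are tested, lay the paddle back on the blue mat, then lay every roller that wobbles in the red tray and every one that runs true in the green tray, setting them down softly, and leave the other things on the table alone.

Things in the scene. Friction and masses are not known exactly. Their poses are not given: they have to be found in the camera images.
- roller1_center (a point): Middle of the grey roller nearer the robot, on its axis. It lies along the plate's x, 118 mm long, 0.2 to 0.31 kg, and runs on two end hubs 30 mm in diameter, 26 mm long. The darker barrel between them is 23 mm in diameter, 66 mm long, its top 26.5 mm above the plate when it is true. A bad roller has a swollen band 5 mm wide on its barrel, 3 mm proud on one side, which faces down at the start.
- roller2_center (a point): Middle of the farther roller, on its axis: the same in all respects. Each roller may be true or bad, independently of the other. Between the hubs is room for the paddle's sole, which then touches only the barrel; a bad barrel lifts it by up to 3 mm once in a turn, most after half a turn, a true one runs level.
- paddle_grip (a point): Centre of the paddle's orange grip. The paddle is a flat white sole, 52 mm (its x) by 100 mm (y) by 8 mm, with an upright rib on its middle: 45 mm along x, 18 mm thick along y, 36 mm tall. The point is 28 mm above the sole's underside. 0.12 kg; it lies on the mat with its axes along the mat's. Drawn 100 mm across a roller, it moves the roller 57 mm the same way.
- paddle: The same paddle; origin at the centre of the underside of its sole, z up out of the sole.
- mat: Blue mat, 90 mm (x) by 130 mm (y), 4 mm thick, fixed; origin at the centre of its underside, on the table.
- gauge_base: Fixed black foot, 290 mm (x) by 260 mm (y), under the aluminium plate; origin on the table below the plate's centre. The rollers lie along its x and roll along its y, in lanes centred at x = -65 mm (nearer) and +65 mm, starting within 35 mm of y = 0.
- plate: The pale metal plate; origin at the centre of its top face, 35 mm above the table. 270 mm (x) by 240 mm (y), with 7 mm high stops along its y edges (inner faces at y = +-114 mm) and gaps in them opposite the middle of each lane for fingers. On soft feet: it stays level, sinks 0.4 mm per newton (at most 14 mm) and springs back. Pressing a roller on it with more than 18 N spoils the roller.
- green_tray: Pale green open tray for true rollers, 150 mm (x) by 190 mm (y), walls 4 mm thick and 30 mm high, floor 4 mm thick, fixed; origin at the centre of its underside. It has room for both rollers side by side, axes along its x, 40 mm either side of its middle in y.
- red_tray: Red open tray for bad rollers, same size and origin.
- mug: Bystander: white mug, 76 mm wide, 85 mm tall, with a handle; origin at its underside.
- detergent: Bystander: blue bottle, 68 mm wide, 190 mm tall; origin at its underside.
- steel_cup: Bystander: steel cup, 80 mm wide, 70 mm tall; origin at its underside.
- screwdriver: Bystander: screwdriver lying flat; origin at its underside.
- jar: Bystander: amber jar, 70 mm wide, 75 mm tall; origin at its underside.
- brush: Bystander: brush lying flat; origin at its underside.
- collar: Bystander: grey ring, 60 mm wide, 15 mm tall; origin at its underside.
Mind the look-alikes: they are no part of the job. What is shaped like the part that bears roller1_center but turquoise or yellow is not meant.

How it is judged:
By the outcome, as a careful person would: the job done as asked, in the order asked, and still so for the second after the job is handed in, with the robot touching nothing.
It also fails if it takes over 72 s, if anything falls off the work surface, if the arm or the gripper's body presses on something with over 40 N, if the wrist force passes 120 N, or if a joint passes its speed limit or range.

### The arm

A 6-joint arm with a two-finger parallel gripper is mounted at the origin on the work surface. World frame = base frame: x ahead of the robot, y to its left, z up, the work surface at z = 0. Lengths are in m, angles in rad, forces in N, time in s.
With the tool pointing down it reaches from about 0.25 to 0.725 m from the base axis. Payload 4 kg.
Tool frame: the origin (TCP) lies midway between the tips of the shut fingers; the grasp point (between the pads) lies 19 mm behind it; y points along the fingers, x is the direction in which the jaws open and shut, and the axes are right-handed (so a half turn about y gives the same grasp; the last joint's range is limited). The gripper opens to 85 mm and grips with 20 to 120 N. Pads are 22 mm wide; open, the fingers measure 114 mm over their backs; the gripper's body (76 mm by 85 mm) begins 54 mm behind the grasp point. The pads swing forward as they close: fully open they stand 13 mm farther back than shut.
Start: joints at [-1.169, 0.241, 0.005, 1.335, 0, 1.571], TCP at [0.196, -0.46, 0.231] pointing down, gripper open.
Joint ranges: [-2.72, 2.72], [-1.05, 1.87], [-1.09, 1.28], [-1.99, 2.15], [-1.42, 1.44], [-3.14, 3.14]. Speed limits (rad/s): [2.79, 2.79, 3.14, 3.14, 3.14, 3.14].

### API

Orientations are given as a unit quaternion [x, y, z, w].
In Python, from workcell import bot gives the robot as it stands. The module is installed in compiled form; this text tells all that it offers.
- The arm moves only by the shell command python3 -m inch 'ROWS'. ROWS is text: rows parted by semicolons, each of 7 numbers parted by spaces: the turn, a rotation vector about the tool's x, y, z in degrees, then the shift along the tool's x, y, z in mm, then the closure, from 0 (fully open) to 1 (shut). In form: ax ay az dx dy dz fingers; .... A call has 1 to 12 rows; each row shifts and turns the commanded pose from where the row before left it, along the tool's axes as they then stand; what a row does not reach is not made up. A row lasts 1/8 s, in which the tool goes at most 62.5 mm and 10.7 degrees, less where a joint would pass 70% of its speed; a pose out of reach is approached as far as the arm can. A call with a gripper value outside its range is refused whole. The fingers move at their own pace and stop on an object; the grip force is fixed at half the most. Time passes only in rows, so rows that do not move let the fingers close. It gives the time, the measured TCP pose, the force and the opening at its end, in the units of the state.
- bot.get_obs(): the state, without advancing time (a new reading comes with each control period).
- bot.camera(name): name is "scene" or "top" or "wrist"; returns a dict with "color" (480x640x3 uint8, blue, green, red), "fx", "fy", "cx", "cy" (pixels), "extrinsics" (4x4, takes a point from world to camera coordinates). Camera axes: x right, y up, looking along -z (the intrinsics and any distortion apply to the point x, -y, -z); pixel columns grow to the right and rows downward; lengths in m; the calibration is good to about 2 mm. The wrist camera is an equidistant fisheye: a pixel r from the principal point sees the ray r / f radians off the axis. A picture is of the moment at which its call begins. There is no depth.
- bot.job_done(): hands the job in, once; it reports no verdict.
Trained networks look in the newest picture that a camera, given by its name, has taken for a name from the list of things; names that differ only in an ending like _2 or _b are one class to them, and where a whole thing is asked for, a point or a joint stands for the part that bears it (a point fixed in the world has none). Each returns a list of dicts, best first, with "conf" (0 to 1); they miss things now and then, are a little off and sometimes report something else, mostly with a low value. They report only what shows in the picture. A call takes as long as a camera call. They do not tell look-alikes from the thing itself.
- bot.look_for(name, camera): "extent" ([left, top, right, bottom] in pixels, round what is visible of it).
- bot.cut_out(name, camera): "region" (480x640 bool, what is visible of it) and "extent" ([left, top, right, bottom] in pixels, round what is visible of it).
- bot.spot_point(name, camera): "point" ([column, row] in pixels: a listed point, or the origin of a listed thing).
The state is a dict: "clock": time; "joint_pos": joint angles; "joint_vel": joint speeds; "tau": joint torques, N m; "eef_pos": TCP position; "tool_rot": TCP orientation; "ft_force": force on the tool from outside, world axes, zero at the start; "ft_torque": the same for the moment, N m; "grip_width": finger opening in m.
Only numpy, scipy, OpenCV 4.12 (cv2) and the standard library are available. Lean on these libraries where they do the work, as an engineer would, in place of code of your own. Each camera call takes 0.05 s, during which the arm holds its last target.

## Working session

There is one attempt and no reset: what is moved stays moved. The work goes in short steps, Python scripts to look and compute and a shell command to move; the robot and the scene stay as the last step left them, time stands still between calls to the robot, and variables do not carry over. Pictures are saved under pics/ and viewed, and the job is handed in when it is done.

```bash
ls; mkdir -p pics; python3 - <<'E'
from workcell import bot
import cv2
o=bot.get_obs()
for k,v in o.items(): print(k,v)
for c in ["scene","top","wrist"]:
    r=bot.camera(c); cv2.imwrite(f"pics/{c}0.png",r["color"]); print(c,r["fx"],r["fy"],r["cx"],r["cy"],r["extrinsics"],[k for k in r])
E
```

```text
pics
clock 0.0
joint_pos [-1.16899038e+00  2.41435034e-01  3.72049224e-03  1.33517038e+00
 -1.14505889e-05  1.57079034e+00]
joint_vel [ 1.37906946e-03  5.62370164e-04 -6.67498329e-04  7.05017170e-05
 -2.06873031e-03 -2.15340729e-04]
tau [ 7.36075599e-04 -3.72322154e+01  2.52405024e+01  1.70159829e-02
  1.49836164e-04  2.36382135e-06]
eef_pos [ 0.1952939  -0.45960655  0.2304005 ]
tool_rot [-0.58931728  0.39078238 -0.38954622  0.59012543]
ft_force [ 0.28557967  0.44720793 -0.5891753 ]
ft_torque [-0.01032016 -0.00087236  0.00780816]
grip_width 0.08547322560348021
scene 617.8022991285861 617.8022991285861 313.4771547532548 240.1668667775561 [[ 0.57220563  0.82001002 -0.01281717 -0.32846597]
 [-0.4744691   0.34375268  0.81037841  0.18936158]
 [ 0.66892435 -0.45762174  0.58576664 -2.13629604]
 [ 0.          0.          0.          1.        ]] ['color', 'fx', 'fy', 'cx', 'cy', 'extrinsics']
top 488.4734823211914 488.4734823211914 318.0863140814758 238.83735924836367 [[ 0.01938201 -0.99981151  0.00113253 -0.00909879]
 [ 0.98364086  0.01927141  0.17910687 -0.52102844]
 [-0.17909494 -0.00235745  0.98382897 -1.10854307]
 [ 0.          0.          0.          1.        ]] ['color', 'fx', 'fy', 'cx', 'cy', 'extrinsics']
wrist 371.64829954431775 371.64829954431775 315.0094260407707 238.44835865154081 [[ 0.39205169 -0.9199411  -0.00196098 -0.49936672]
 [ 0.87112217  0.37193001 -0.32064658  0.04204182]
 [ 0.29570531  0.12400178  0.94719688 -0.38077281]
 [ 0.          0.          0.          1.        ]] ['color', 'fx', 'fy', 'cx', 'cy', 'extrinsics']
```

View pics/scene0.png

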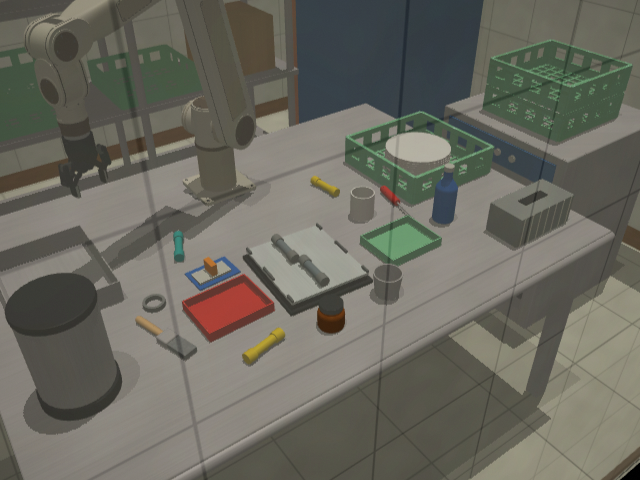

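View pics/top0.png

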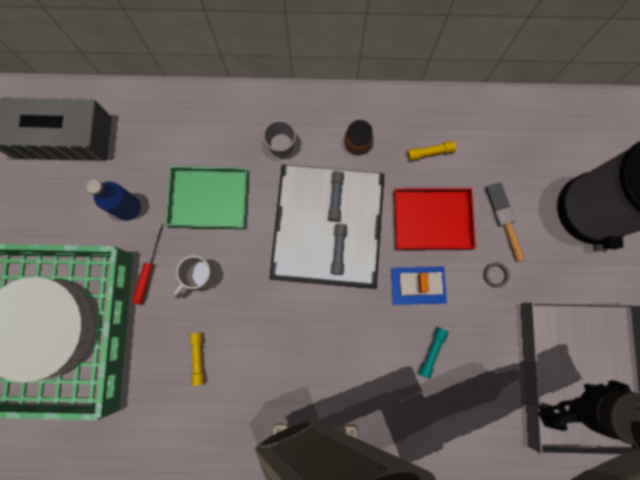

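View pics/wrist0.png

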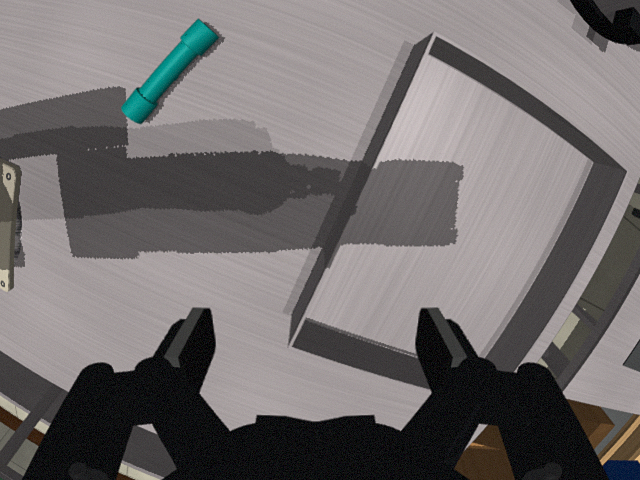

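```bash
cat > h.py <<'E'
from workcell import bot
import cv2, numpy as np
from scipy.spatial.transform import Rotation as R
from scipy.optimize import least_squares
def proj(cam,name,P):
    P=np.atleast_2d(P); E=np.array(cam["extrinsics"]); c=P@E[:3,:3].T+E[:3,3]
    v=np.c_[c[:,0],-c[:,1],-c[:,2]]
    if name=="wrist":
        rr=np.hypot(v[:,0],v[:,1]); th=np.arctan2(rr,v[:,2]); s=th/np.maximum(rr,1e-12)
    else: s=1/v[:,2]
    return np.c_[cam["cx"]+cam["fx"]*v[:,0]*s, cam["cy"]+cam["fy"]*v[:,1]*s]
def ray(cam,name,px):
    a=(px[0]-cam["cx"])/cam["fx"]; b=(px[1]-cam["cy"])/cam["fy"]
    if name=="wrist":
        r=np.hypot(a,b); d=np.array([a*np.sinc(r/np.pi),b*np.sinc(r/np.pi),np.cos(r)])
    else: d=np.array([a,b,1.])
    d=np.array([d[0],-d[1],-d[2]]); E=np.array(cam["extrinsics"]); Rm=E[:3,:3]
    d=Rm.T@d; return -Rm.T@E[:3,3], d/np.linalg.norm(d)
def onz(cam,name,px,z):
    o,d=ray(cam,name,px); return o+d*(z-o[2])/d[2]
def tri(obs):
    A=np.zeros((3,3));b=np.zeros(3);rs=[]
    for o in obs:
        c,d=ray(*o); M=np.eye(3)-np.outer(d,d);A+=M;b+=M@c;rs.append((c,M))
    p=np.linalg.solve(A,b); return p,[round(1000*np.linalg.norm(M@(p-c)),1) for c,M in rs]
E
python3 - <<'E'
from h import *
cams={c:bot.camera(c) for c in ["scene","top"]}
for n in ["roller1_center","roller2_center","paddle_grip","paddle","mat","gauge_base","plate","green_tray","red_tray"]:
    ob={}
    for c in cams:
        r=bot.spot_point(n,c)
        print(n,c,[(np.round(q["point"],1).tolist(),round(q["conf"],2)) for q in r[:5]])
        if r: ob[c]=r[0]["point"]
    if len(ob)==2: 
        p,e=tri([(cams[c],c,ob[c]) for c in ob]); print("   ",np.round(p,4),e)
print(bot.get_obs()["clock"])
E
```

```text
roller1_center scene []
roller1_center top [([342.8, 248.2], 0.95), ([432.1, 151.4], 0.93), ([196.4, 357.9], 0.92), ([434.2, 351.9], 0.83)]
roller2_center scene []
roller2_center top [([337.3, 195.2], 0.64), ([340.3, 248.3], 0.22)]
paddle_grip scene []
paddle_grip top [([421.9, 280.7], 0.97)]
paddle scene []
paddle top [([421.2, 281.7], 0.78)]
mat scene []
mat top [([417.1, 286.2], 0.92), ([201.6, 275.4], 0.59)]
gauge_base scene []
gauge_base top []
plate scene []
plate top [([329.3, 223.8], 0.97), ([428.4, 222.0], 0.59)]
green_tray scene []
green_tray top [([210.8, 197.4], 0.83)]
red_tray scene []
red_tray top [([429.4, 224.7], 0.92), ([331.3, 221.6], 0.4)]
1.15
```

```bash
python3 - <<'E'
from h import *
s=bot.camera("scene")
for n in ["roller1_center","paddle_grip","red_tray","green_tray","plate"]:
    print(n,[(q["extent"],round(q["conf"],2)) for q in bot.look_for(n,"scene")][:3],[(q["point"],round(q["conf"],2)) for q in bot.spot_point(n,"scene")][:3])
t=bot.camera("top")
for n,px,z in [("r1",(338,248),.05),("r2",(336,196),.05),("grip",(422,282),.032),("mat",(418,285),.004),("plate",(329,224),.035),("green",(209,198),.0),("red",(432,221),0)]:
    print(n,np.round(onz(t,"top",px,z),3))
# scene-top corner correlations: by hand
for nm,a,b in [("r1 scene 286,249",(286,249),(338,248)),("r2",(312,271),(336,196)),("grip top",(210,264),(423,280))]:
    p,e=tri([(s,"scene",a),(t,"top",b)]);print(nm,np.round(p,3),e)
i=cv2.resize(s["color"][220:360,170:400],None,fx=3,fy=3,interpolation=2);cv2.imwrite("pics/sc1.png",i)
i=cv2.resize(t["color"][150:320,260:480],None,fx=3,fy=3,interpolation=2);cv2.imwrite("pics/tc1.png",i)
print(bot.get_obs()["clock"], R.from_quat(bot.get_obs()["tool_rot"]).as_matrix().round(3))
E
```

```text
roller1_center [] []
paddle_grip [] []
red_tray [] []
green_tray [] []
plate [] []
r1 [ 0.5   -0.046  0.05 ]
r2 [ 0.626 -0.04   0.05 ]
grip [ 0.425 -0.246  0.032]
mat [ 0.42  -0.242  0.004]
plate [ 0.56  -0.024  0.035]
green [0.628 0.276 0.   ]
red [ 0.58 -0.28  0.  ]
r1 scene 286,249 [ 0.501 -0.045  0.047] [np.float64(1.5), np.float64(1.5)]
r2 [ 0.626 -0.04   0.047] [np.float64(0.3), np.float64(0.3)]
grip top [ 0.429 -0.247  0.041] [np.float64(0.5), np.float64(0.5)]
1.75 [[ 0.391  0.     0.92 ]
 [-0.92  -0.     0.391]
 [ 0.    -1.     0.   ]]
```

View pics/sc1.png

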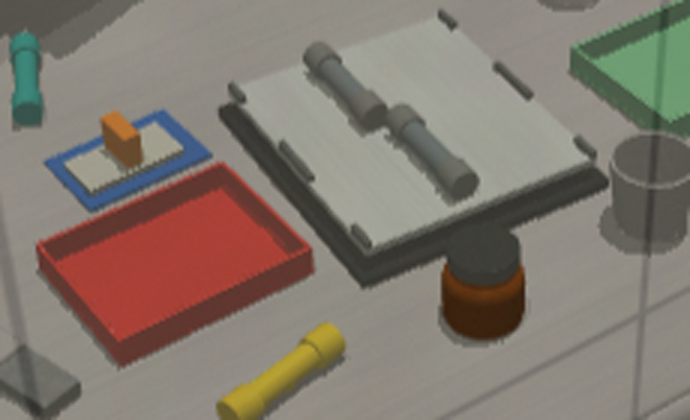

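View pics/tc1.png

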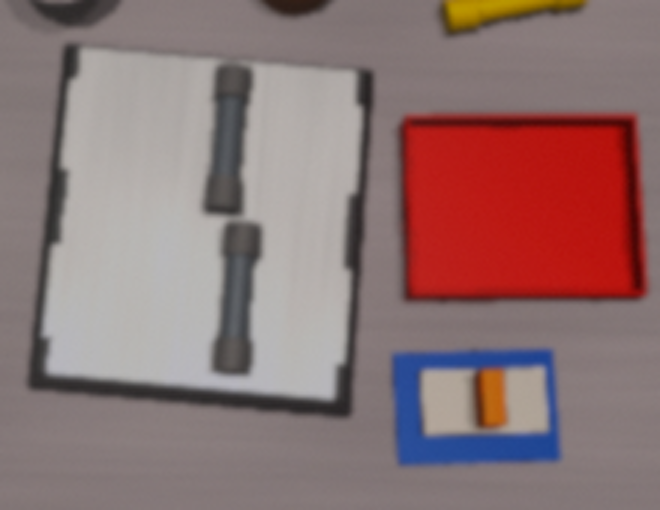

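```bash
python3 -m inch '0 7.7 0 0 0 0 0; 0 7.7 0 0 0 0 0; 0 7.6 0 0 0 0 0; 0 0 0 -40 -10 35 0; 0 0 0 -40 -10 35 0; 0 0 0 -40 -10 35 0; 0 0 0 -40 -10 35 0; 0 0 0 -40 -10 35 0; 0 0 0 0 0 0 0; 0 0 0 0 0 0 0'; python3 - <<'E'
from h import *
w=bot.camera("wrist"); cv2.imwrite("pics/w1.png",w["color"])
o=bot.get_obs(); Rm=R.from_quat(o["tool_rot"]).as_matrix();print(o["eef_pos"],Rm.round(3),o["clock"])
E=np.array(w["extrinsics"]);C=-E[:3,:3].T@E[:3,3];print("cam",C,"in tool",Rm.T@(C-o["eef_pos"]), "axis",-E[2,:3])
np.savez("w1.npz",**{k:w[k] for k in w})
for n in ["roller1_center","roller2_center","paddle_grip","mat","plate","green_tray","red_tray"]:
    r=bot.spot_point(n,"wrist"); print(n,[(np.round(q["point"],1).tolist(),round(q["conf"],2)) for q in r[:5]])
E
```

```text
clock: 3.0
eef_pos: [0.3704, -0.26, 0.2812]
tool_rot: [0.5, -0.5, 0.5, -0.5]
ft_force: [-0.4, -0.1, -0.2]
grip_width: 0.0854
[ 0.36993557 -0.26050571  0.28105683] [[-0.    -0.001  1.   ]
 [-1.    -0.    -0.   ]
 [ 0.    -1.    -0.001]] 3.05
cam [ 0.45331794 -0.26009513  0.42382838] in tool [-0.0004289  -0.14282498  0.08329073] axis [-0.32105365 -0.00103291 -0.94706045]
roller1_center [([119.1, 87.4], 0.98), ([328.8, 278.1], 0.93), ([460.1, 124.4], 0.57)]
roller2_center []
paddle_grip [([302.6, 145.8], 0.89), ([332.5, 3.4], 0.28)]
mat []
plate [([102.9, 38.6], 0.86)]
green_tray [([118.0, 42.1], 0.48), ([460.8, 126.3], 0.47)]
red_tray [([333.6, 5.0], 0.76)]
```

View pics/w1.png

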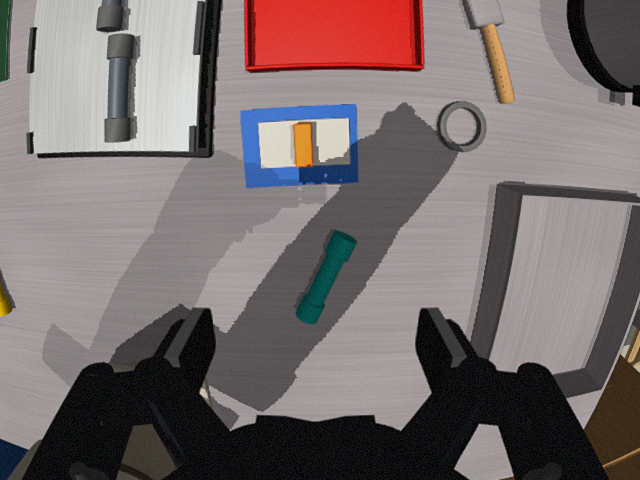

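```bash
python3 -m inch '0 0 0 -50 -10 25 0; 0 0 0 -50 -10 25 0; 0 0 0 -50 -10 25 0; 0 0 0 -50 -10 25 0; 0 0 0 0 0 0 0; 0 0 0 0 0 0 0'; python3 - <<'E'
from h import *
w=bot.camera("wrist"); cv2.imwrite("pics/w2.png",w["color"])
o=bot.get_obs(); print(o["eef_pos"],o["clock"])
np.savez("w2.npz",**{k:w[k] for k in w})
for n in ["roller1_center","roller2_center","paddle_grip","mat","plate","green_tray","red_tray"]:
    r=bot.spot_point(n,"wrist"); print(n,[(np.round(q["point"],1).tolist(),round(q["conf"],2)) for q in r[:5]])
E
```

```text
clock: 4.15
eef_pos: [0.4701, -0.0603, 0.321]
tool_rot: [0.5, -0.5, 0.5, -0.5]
ft_force: [-0.3, -0.1, -0.2]
grip_width: 0.0852
[ 0.46987397 -0.06086127  0.32098619] 4.2
roller1_center [([457.8, 327.9], 0.9), ([306.6, 165.8], 0.71), ([103.9, 332.8], 0.66)]
roller2_center [([293.3, 51.3], 0.71)]
paddle_grip [([461.1, 228.0], 0.8), ([84.2, 211.1], 0.66), ([306.0, 164.8], 0.32), ([586.9, 121.8], 0.2), ([278.3, 107.9], 0.16)]
mat [([483.2, 105.0], 0.46)]
plate [([276.9, 105.9], 0.85), ([302.1, 165.8], 0.62)]
green_tray [([451.8, 219.7], 0.68), ([74.9, 79.9], 0.65), ([483.2, 102.0], 0.62), ([459.0, 227.6], 0.5)]
red_tray [([486.1, 101.4], 0.7)]
```

View pics/w2.png

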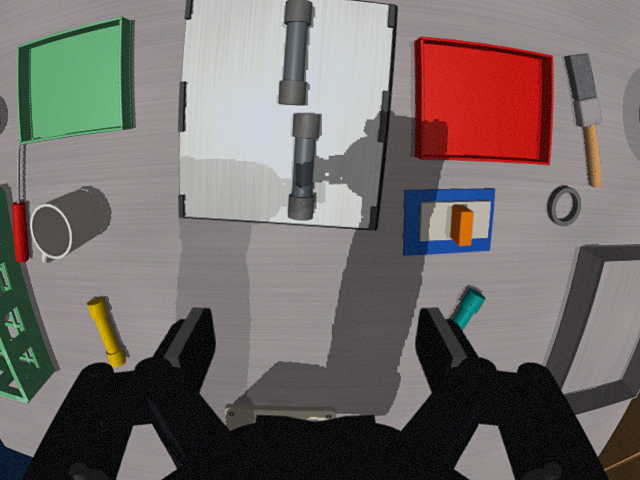

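```bash
python3 - <<'E'
from h import *
cams={}
for n,f in [("w1","w1.npz"),("w2","w2.npz")]:
    z=np.load(f); cams[n]={k:(z[k] if z[k].ndim else float(z[k])) for k in z}
def quad(mask,c,box=None):
    if box: m=np.zeros_like(mask); m[box[1]:box[3],box[0]:box[2]]=mask[box[1]:box[3],box[0]:box[2]]; mask=m
    cs,_=cv2.findContours(mask,cv2.RETR_EXTERNAL,cv2.CHAIN_APPROX_NONE); k=max(cs,key=cv2.contourArea)
    for e in np.linspace(1,12,45):
        a=cv2.approxPolyDP(k,e,True)
        if len(a)<=4: break
    return a[:,0,:].astype(float)
def hsv(c): return cv2.cvtColor(c["color"],cv2.COLOR_BGR2HSV)
rng={"mat":((105,120,40),(125,255,255)),"orange":((8,150,60),(22,255,255))}
for n in cams:
    for k,(lo,hi) in rng.items():
        m=cv2.inRange(hsv(cams[n]),lo,hi); m=cv2.morphologyEx(m,cv2.MORPH_CLOSE,np.ones((3,3)))
        q=quad(m,cams[n],(230,90,520,270)); print(n,k,q.tolist())
        if k=="mat":
            P=np.array([onz(cams[n],"wrist",p,.004) for p in q]); print(P[:,:2].round(4).tolist(),"c",P.mean(0).round(4),[round(1000*np.linalg.norm(P[i]-P[i-1])) for i in range(len(P))])
    c=cams[n]["color"]
x=[(cams["w1"]["color"],240,100,365,190),(cams["w2"]["color"],395,175,505,265)]
for i,(im,a,b,cc,d) in enumerate(x):
    cv2.imwrite(f"pics/mc{i}.png",cv2.resize(im[b:d,a:cc],None,fx=6,fy=6,interpolation=cv2.INTER_CUBIC))
E
```

```text
w1 mat [[355.0, 105.0], [241.0, 111.0], [246.0, 187.0], [357.0, 182.0]]
[[0.4675, -0.3046], [0.4618, -0.1772], [0.3738, -0.1804], [0.3795, -0.3086]] c [ 0.4206 -0.2427  0.004 ] [88, 128, 88, 128]
w1 orange [[295.0, 124.0], [296.0, 165.0], [311.0, 166.0], [310.0, 123.0]]
w2 mat [[405.0, 190.0], [404.0, 255.0], [489.0, 249.0], [494.0, 189.0]]
[[0.4629, -0.1761], [0.3737, -0.1813], [0.3816, -0.309], [0.4685, -0.3041]] c [ 0.4217 -0.2426  0.004 ] [128, 89, 128, 87]
w2 orange [[455.0, 205.0], [451.0, 237.0], [470.0, 244.0], [472.0, 212.0]]
```

View pics/mc0.png

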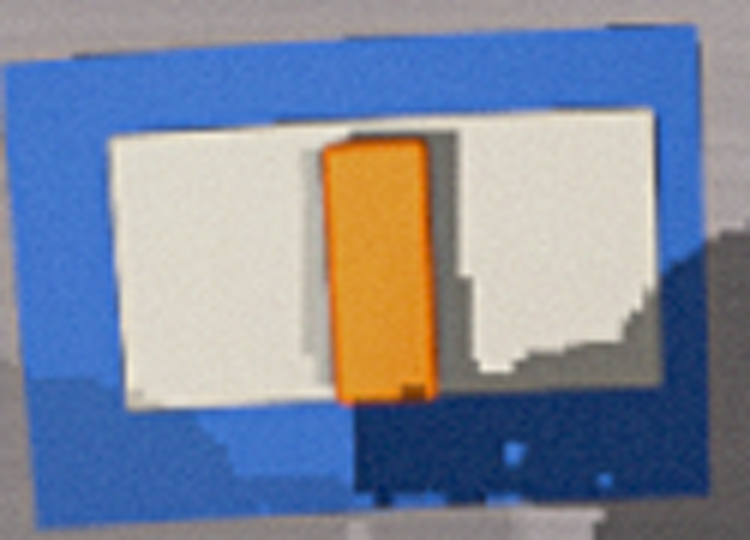

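View pics/mc1.png

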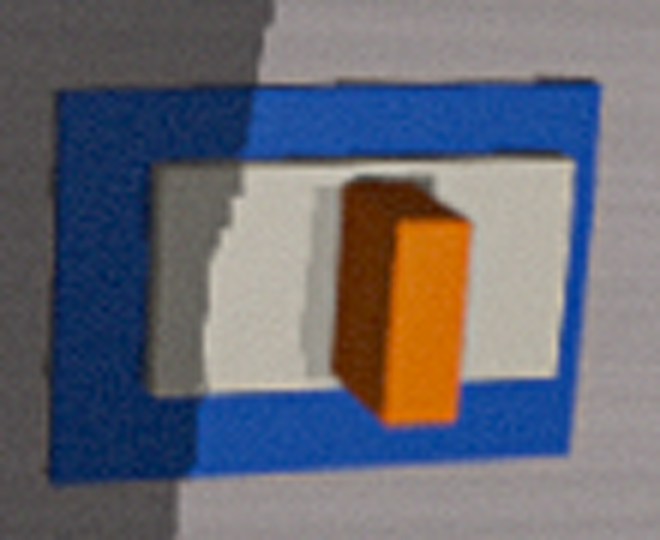

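```bash
python3 - <<'E'
from h import *
cams={}
for n,f in [("w1","w1.npz"),("w2","w2.npz")]:
    z=np.load(f); cams[n]={k:(z[k] if z[k].ndim else float(z[k])) for k in z}
a=[(294,123.8),(311,123.2),(312.5,166.3),(296.5,167.3)]
b=[(461.5,211.8),(473.3,211.8),(471,245.3),(458.8,245.8)]
T=[]
for p,q in zip(a,b):
    P,e=tri([(cams["w1"],"wrist",p),(cams["w2"],"wrist",q)]); T.append(P); print(P.round(4),e)
T=np.array(T);print("rib top c",T.mean(0).round(4))
P=np.array([onz(cams["w1"],"wrist",p,.012) for p in [(258.3,122.8),(349,118),(350,164.3),(261.2,168)]]);print(P.round(4),P.mean(0).round(4))
d=P[0]-P[1]+P[3]-P[2];print("yaw",np.degrees(np.arctan2(-d[0],d[1])))
for n,(x0,y0,x1,y1) in {"w2":(170,0,400,240),"w1":(20,0,220,160)}.items():
    cv2.imwrite(f"pics/pl_{n}.png",cv2.resize(cams[n]["color"][y0:y1,x0:x1],None,fx=3,fy=3,interpolation=cv2.INTER_CUBIC)[:600])
E
```

```text
[ 0.4465 -0.2393  0.0475] [np.float64(0.0), np.float64(0.0)]
[ 0.4468 -0.2561  0.0463] [np.float64(0.3), np.float64(0.3)]
[ 0.4033 -0.2578  0.0484] [np.float64(0.1), np.float64(0.1)]
[ 0.402  -0.2415  0.0466] [np.float64(0.1), np.float64(0.1)]
rib top c [ 0.4246 -0.2487  0.0472]
[[ 0.4477 -0.1979  0.012 ]
 [ 0.4526 -0.2973  0.012 ]
 [ 0.4009 -0.2993  0.012 ]
 [ 0.3968 -0.2001  0.012 ]] [ 0.4245 -0.2487  0.012 ]
yaw 2.597954216607151
```

View pics/pl_w2.png

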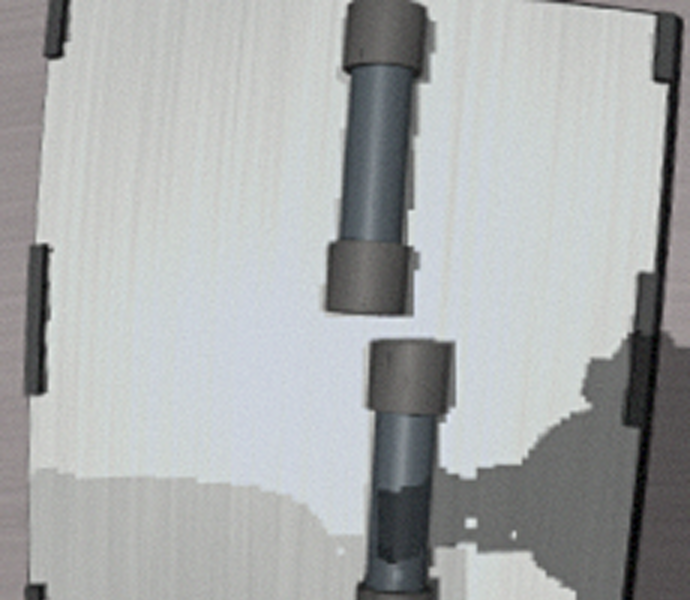

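View pics/pl_w1.png

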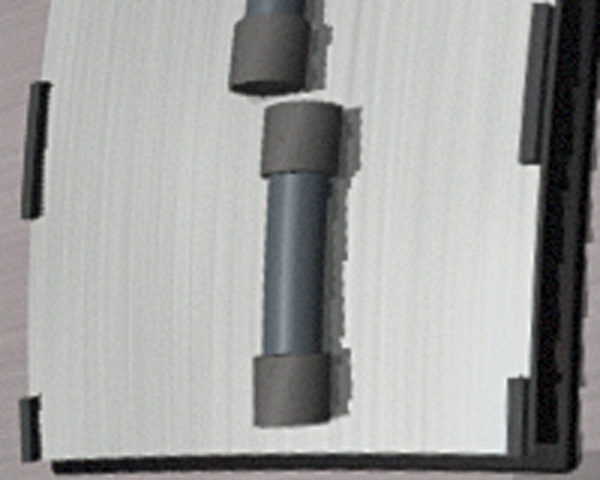

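```bash
python3 - <<'E'
from h import *
cams={}
for n,f in [("w1","w1.npz"),("w2","w2.npz")]:
    z=np.load(f); cams[n]={k:(z[k] if z[k].ndim else float(z[k])) for k in z}
W=lambda n,p,z: onz(cams[n],"wrist",p,z)
print("tri r1 far",tri([(cams["w1"],"wrist",(119.3,57.8)),(cams["w2"],"wrist",(305.2,137.8))]))
print("tri r1 near",tri([(cams["w1"],"wrist",(118,118.3)),(cams["w2"],"wrist",(302.5,196))]))
for nm,a,b in [("r1",(305.2,137.8),(302.5,196)),("r2",(296.7,22),(294.3,80.3))]:
    A,B=W("w2",a,.05),W("w2",b,.05); d=A-B; print(nm,A.round(4),B.round(4),"c",((A+B)/2).round(4),"len",np.linalg.norm(d).round(4),"yaw",np.degrees(np.arctan2(d[1],d[0])).round(2))
L=[W("w2",p,.035) for p in [(185.7,81.7),(185,131)]];Rr=[W("w2",p,.035) for p in [(383.3,90.7),(378.3,141.7)]]
print("L",np.round(L,4),"R",np.round(Rr,4))
for S in (L,Rr): d=S[0]-S[1]; print(np.degrees(np.arctan2(d[1],d[0])),np.linalg.norm(d))
c=sum(L+Rr)/4;print("c",c.round(4), "width",np.linalg.norm(sum(L)-sum(Rr))/2)
# near edge of plate & corners in w1 bottom: edge plate/bottom
for p in [(20+50/3,462/3),(20+505/3,455/3)]: print("near edge",W("w1",p,.035).round(4))
def quadm(n,lo,hi,box,z,extra=None):
    h=cv2.cvtColor(cams[n]["color"],cv2.COLOR_BGR2HSV); m=cv2.inRange(h,lo,hi)
    if extra: m|=cv2.inRange(h,*extra)
    mm=np.zeros_like(m);x0,y0,x1,y1=box;mm[y0:y1,x0:x1]=m[y0:y1,x0:x1]
    cs,_=cv2.findContours(mm,cv2.RETR_EXTERNAL,cv2.CHAIN_APPROX_NONE); k=max(cs,key=cv2.contourArea)
    for e in np.linspace(1,12,45):
        a=cv2.approxPolyDP(k,e,True)
        if len(a)<=4: break
    q=a[:,0,:].astype(float);P=np.array([W(n,p,z) for p in q]);print(q.tolist(),P.round(4)[:,:2].tolist(),P.mean(0).round(4),[round(1000*np.linalg.norm(P[i]-P[i-1])) for i in range(len(P))])
quadm("w2",(0,120,60),(6,255,255),(410,30,560,170),.03,((174,120,60),(180,255,255)))
quadm("w2",(55,60,40),(80,255,255),(10,5,140,150),.03)
E
```

```text
tri r1 far (array([ 0.53042206, -0.05008102,  0.05143678]), [np.float64(0.6), np.float64(0.6)])
tri r1 near (array([ 0.46385357, -0.04651854,  0.05059967]), [np.float64(0.1), np.float64(0.1)])
r1 [ 0.5298 -0.0498  0.05  ] [ 0.4637 -0.0465  0.05  ] c [ 0.4967 -0.0481  0.05  ] len 0.0662 yaw -2.85
r2 [ 0.6612 -0.0404  0.05  ] [ 0.5941 -0.038   0.05  ] c [ 0.6276 -0.0392  0.05  ] len 0.0672 yaw -2.1
L [[0.6009 0.0907 0.035 ]
 [0.5417 0.0934 0.035 ]] R [[ 0.5854 -0.1382  0.035 ]
 [ 0.5256 -0.1336  0.035 ]]
-2.5394168228639016 0.05926545048090312
-4.413092731479928 0.059910479833095706
c [ 0.5634 -0.0219  0.035 ] width 0.22850099175194208
near edge [0.4347 0.0955 0.035 ]
near edge [ 0.4203 -0.1233  0.035 ]
[[415.0, 41.0], [415.0, 156.0], [549.0, 164.0], [551.0, 55.0]] [[0.6487, -0.1767], [0.5099, -0.1797], [0.512, -0.3747], [0.6599, -0.3691]] [ 0.5826 -0.2751  0.03  ] [193, 139, 195, 148]
[[131.0, 21.0], [17.0, 46.0], [20.0, 144.0], [132.0, 127.0]] [[0.69, 0.1676], [0.6991, 0.3706], [0.5509, 0.3703], [0.5523, 0.1675]] [0.6231 0.269  0.03  ] [138, 203, 148, 203]
```

```bash
python3 -m inch '0 -2.6 0 0 0 0 0; 0 0 0 46.4 35 -13.5 0; 0 0 0 46.4 35 -13.5 0; 0 0 0 46.4 35 -13.5 0; 0 0 0 46.4 35 -13.5 0; 0 0 0 0 40 0 0; 0 0 0 0 40 0 0; 0 0 0 0 0 0 0'; python3 - <<'E'
from h import *
w=bot.camera("wrist"); cv2.imwrite("pics/w3.png",w["color"])
print(bot.get_obs()["eef_pos"],R.from_quat(bot.get_obs()["tool_rot"]).as_matrix().round(3))
print(bot.spot_point("paddle_grip","wrist"))
print("pred rib top",proj(w,"wrist",[[.4245,-.2487,.048]]),"pred target tcp line",proj(w,"wrist",[bot.get_obs()["eef_pos"]-[0,0,0.05]]))
E
```

```text
clock: 5.55
eef_pos: [0.4221, -0.2469, 0.0986]
tool_rot: [0.512, -0.491, 0.486, -0.51]
ft_force: [0.5, -0.2, 0.6]
grip_width: 0.0854
[ 0.42387141 -0.24765224  0.10071273] [[ 0.045 -0.003  0.999]
 [-0.999  0.002  0.045]
 [-0.002 -1.    -0.003]]
[{'point': [318.2, 253.1], 'conf': 0.69}]
pred rib top [[318.33641339 263.38027354]] pred target tcp line [[317.68961838 265.00015283]]
```

View pics/w3.png

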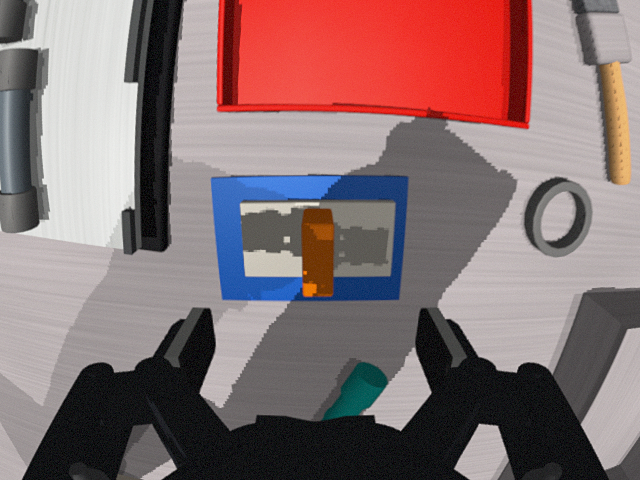

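```bash
python3 -m inch '0 0 0 0 40 0 0; 0 0 0 0 30 0 0; 0 0 0 0 13 0 0; 0 0 0 0 0 0 0; 0 0 0 0 0 0 1; 0 0 0 0 0 0 1;0 0 0 0 0 0 1;0 0 0 0 0 0 1;0 0 0 0 0 0 1;0 0 0 0 0 0 1'
```

```text
clock: 6.9
eef_pos: [0.4254, -0.2482, 0.0189]
tool_rot: [-0.511, 0.488, -0.489, 0.511]
ft_force: [1.0, 0.8, 5.4]
grip_width: 0.0168
```

```bash
python3 -m inch '0 0 0 0 -30 0 1; 0 0 0 0 -40 0 1; 0 3 0 0 -40 0 1; 0 3 0 0 0 0 1; 0 0 0 -45.4 0 15 1; 0 0 0 -45.4 0 15 1; 0 0 0 -45.4 0 15 1;0 0 0 -45.4 0 15 1; 0 0 0 0 0 0 1; 0 0 0 0 0 0 1'; python3 - <<'E'
from h import *
w=bot.camera("wrist"); cv2.imwrite("pics/w4.png",w["color"])
o=bot.get_obs();print(o["eef_pos"],o["ft_force"],o["grip_width"],R.from_quat(o["tool_rot"]).as_matrix().round(3))
np.savez("w4.npz",**{k:w[k] for k in w})
E
```

```text
clock: 8.15
eef_pos: [0.4948, -0.0702, 0.1276]
tool_rot: [-0.486, 0.515, -0.514, 0.485]
ft_force: [-0.2, -1.4, -0.5]
grip_width: 0.0172
[ 0.49475763 -0.07072682  0.12774452] [-0.68206219 -0.24925518 -1.13491455] 0.016877122702130383 [[-0.06  -0.002  0.998]
 [-0.998 -0.    -0.06 ]
 [ 0.    -1.    -0.002]]
```

View pics/w4.png

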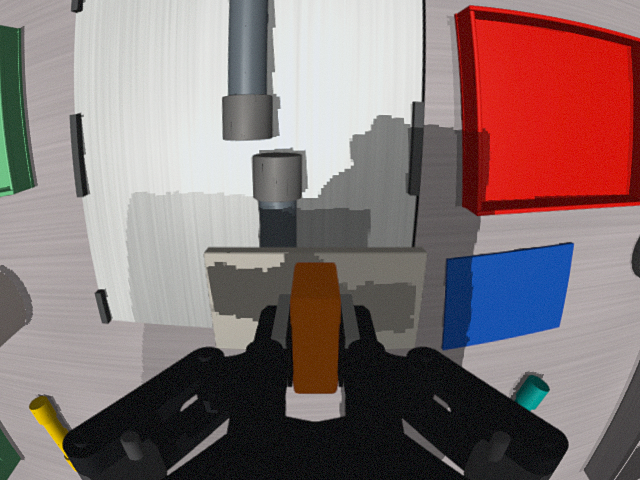

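```bash
python3 - <<'E'
from h import *
z=np.load("w4.npz"); w={k:(z[k] if z[k].ndim else float(z[k])) for k in z}
for p in [(206,248),(425,247)]: print("sole front",onz(w,"wrist",p,.1276-.0149+.008).round(4))
for p in [(256,202),(300,206)]: print("hub1 inner",onz(w,"wrist",p,.050).round(4))
for p in [(222,96),(272,95)]: print("hub2 inner",onz(w,"wrist",p,.050).round(4))
for p in [(253,156),(302,154)]: print("hub1 outer",onz(w,"wrist",p,.050).round(4))
for p in [(223,137),(273,138)]: print("hub2 outer",onz(w,"wrist",p,.050).round(4))
for p in [(80,113),(87,196),(413,101),(410,193)]: print("stops", onz(w,"wrist",p,.035).round(4))
cv2.imwrite("pics/c4.png",cv2.resize(w["color"][60:260,190:330],None,fx=3,fy=3,interpolation=2))
E
```

```text
sole front [ 0.5253 -0.024   0.1207]
sole front [ 0.5202 -0.1205  0.1207]
hub1 inner [ 0.5286 -0.0362  0.05  ]
hub1 inner [ 0.5244 -0.063   0.05  ]
hub2 inner [ 0.5948 -0.0212  0.05  ]
hub2 inner [ 0.5923 -0.051   0.05  ]
hub1 outer [ 0.5569 -0.037   0.05  ]
hub1 outer [ 0.556  -0.0663  0.05  ]
hub2 outer [ 0.57   -0.0197  0.05  ]
hub2 outer [ 0.5667 -0.0498  0.05  ]
stops [0.6018 0.0912 0.035 ]
stops [0.5406 0.0954 0.035 ]
stops [ 0.586  -0.1378  0.035 ]
stops [ 0.5259 -0.1349  0.035 ]
```

View pics/c4.png

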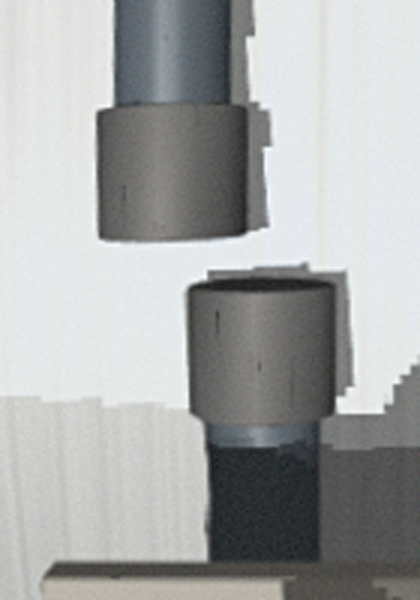

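```bash
python3 -m inch '0 0 0 0 20 1 1; 0 0 0 0 16 0 1; 0 0 0 0 8 0 1; 0 0 0 0 0 0 1; 0 0 0 0 0 0 1'; python3 -m inch '0 0 0 0 2 0 1; 0 0 0 0 1 0 1'; python3 - <<'E'
from h import *
o=bot.get_obs();print(o["eef_pos"],o["ft_force"])
w=bot.camera("wrist"); cv2.imwrite("pics/w5.png",w["color"])
for i in range(2):
    bot.camera("top");o=bot.get_obs();print(o["eef_pos"],o["ft_force"])
E
```

```text
clock: 8.82
eef_pos: [0.4969, -0.0707, 0.0849]
tool_rot: [0.485, -0.514, 0.515, -0.485]
ft_force: [-0.4, -0.1, -1.4]
grip_width: 0.0173
clock: 9.07
eef_pos: [0.4967, -0.0703, 0.0816]
tool_rot: [0.485, -0.514, 0.515, -0.485]
ft_force: [0.3, -0.3, -0.5]
grip_width: 0.017
[ 0.49674105 -0.07026911  0.08155876] [ 0.27001859 -0.32113956 -0.45216678]
[ 0.49652674 -0.07019839  0.08135128] [-0.64467767  0.22983112 -1.41277603]
[ 0.49653411 -0.07018307  0.08134897] [ 0.74999229  0.01126919 -1.42418016]
```

View pics/w5.png

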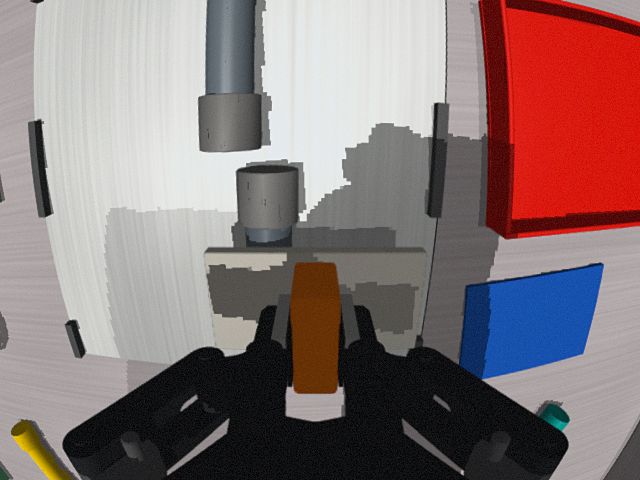

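```bash
python3 -m inch '0 0 0 0 2 0 1; 0 0 0 0 2 0 1; 0 0 0 0 0 0 1'; python3 -m inch '0 0 0 0 1 0 1; 0 0 0 0 0 0 1';  python3 -m inch '0 0 0 0 1 0 1; 0 0 0 0 0 0 1'
```

```text
clock: 9.6
eef_pos: [0.4963, -0.0702, 0.077]
tool_rot: [-0.485, 0.515, -0.514, 0.485]
ft_force: [0.4, -0.1, -1.7]
grip_width: 0.017
clock: 9.85
eef_pos: [0.4966, -0.0703, 0.0763]
tool_rot: [0.485, -0.515, 0.515, -0.485]
ft_force: [0.2, 0.1, -1.6]
grip_width: 0.0176
clock: 10.1
eef_pos: [0.4966, -0.0703, 0.0754]
tool_rot: [0.485, -0.514, 0.515, -0.485]
ft_force: [-0.8, 0.5, 0.3]
grip_width: 0.0172
```

```bash
python3 -m inch '0 0 0 0 1 0 1; 0 0 0 0 0.5 0 1; 0 0 0 0 0 0 1'; python3 - <<'E'
from h import *
for i in range(3):
    bot.camera("top");o=bot.get_obs();print(o["eef_pos"],o["ft_force"])
E
```

```text
clock: 10.48
eef_pos: [0.4966, -0.0703, 0.0741]
tool_rot: [0.485, -0.514, 0.515, -0.485]
ft_force: [-1.4, 0.8, 5.0]
grip_width: 0.0167
[ 0.49658372 -0.07025601  0.07406714] [-1.85950602  0.0309035   4.98449596]
[ 0.4966312  -0.07028227  0.0740466 ] [-1.49558164  0.38898945  4.69250942]
[ 0.49662995 -0.07028298  0.07400837] [-2.36167282 -0.17729377  4.04551789]
```

```bash
python3 -m inch '0 0 0 -4 -0.4 0 1; 0 0 0 -7 0 0 1'; python3 -m inch '0 0 0 -9 0 0 1'; python3 -m inch '0 0 0 -9 0 0 1';python3 -m inch '0 0 0 -9 0 0 1'; 
```

```text
clock: 10.88
eef_pos: [0.4974, -0.0591, 0.0743]
tool_rot: [0.485, -0.515, 0.515, -0.485]
ft_force: [-1.4, 0.3, 3.3]
grip_width: 0.0169
clock: 11.0
eef_pos: [0.498, -0.0498, 0.0743]
tool_rot: [0.485, -0.514, 0.515, -0.485]
ft_force: [-0.5, 0.1, 3.9]
grip_width: 0.0175
clock: 11.12
eef_pos: [0.4986, -0.0405, 0.0743]
tool_rot: [0.485, -0.514, 0.515, -0.485]
ft_force: [-0.3, -0.3, 4.3]
grip_width: 0.0171
clock: 11.25
eef_pos: [0.4992, -0.0315, 0.0743]
tool_rot: [0.485, -0.514, 0.515, -0.485]
ft_force: [-0.1, -0.5, 4.3]
grip_width: 0.0172
```

```bash
python3 -c "
from h import *
o=bot.get_obs();print(o['eef_pos'],o['ft_force'],o['clock'])"
```

```text
[ 0.49922176 -0.03151547  0.07431154] [-0.09843681 -0.50977972  4.33411957] 11.25
```

```bash
for i in 1; do python3 -m inch '0 0 0 -9 0 0 1'; done; python3 -m inch '0 0 0 -9 0 0 1'; python3 -m inch '0 0 0 -9 0 0 1';python3 -m inch '0 0 0 -9 0 0 1'
```

```text
clock: 11.38
eef_pos: [0.4996, -0.026, 0.0744]
tool_rot: [-0.486, 0.514, -0.513, 0.487]
ft_force: [1.1, -0.7, 3.9]
grip_width: 0.0173
clock: 11.5
eef_pos: [0.4998, -0.022, 0.0744]
tool_rot: [-0.486, 0.513, -0.51, 0.49]
ft_force: [0.3, -0.1, 3.2]
grip_width: 0.017
clock: 11.62
eef_pos: [0.4998, -0.0179, 0.0744]
tool_rot: [-0.487, 0.513, -0.508, 0.492]
ft_force: [0.3, 0.4, 3.4]
grip_width: 0.0172
clock: 11.75
eef_pos: [0.5, -0.0135, 0.0744]
tool_rot: [-0.488, 0.512, -0.505, 0.495]
ft_force: [1.0, -0.7, 3.9]
grip_width: 0.0169
```

```bash
python3 -c "
from h import *
o=bot.get_obs();print(o['joint_pos'].round(3),o['tau'].round(1),o['eef_pos'],o['ft_force']);m=R.from_quat(o['tool_rot']).as_matrix();print(m.round(3), np.degrees(np.arctan2(m[0,0],-m[1,0])))
w=bot.camera('wrist'); cv2.imwrite('pics/w6.png',w['color'])"
```

```text
[-0.036  0.368 -0.255  0.948  0.014  3.141] [  0.1 -37.5  19.9   0.2   0.2  -0. ] [ 0.49995154 -0.01354407  0.07443198] [ 1.00122875 -0.73111005  3.85119972]
[[-0.035  0.001  0.999]
 [-0.999  0.014 -0.035]
 [-0.014 -1.     0.   ]] -1.9795385322270793
```

View pics/w6.png

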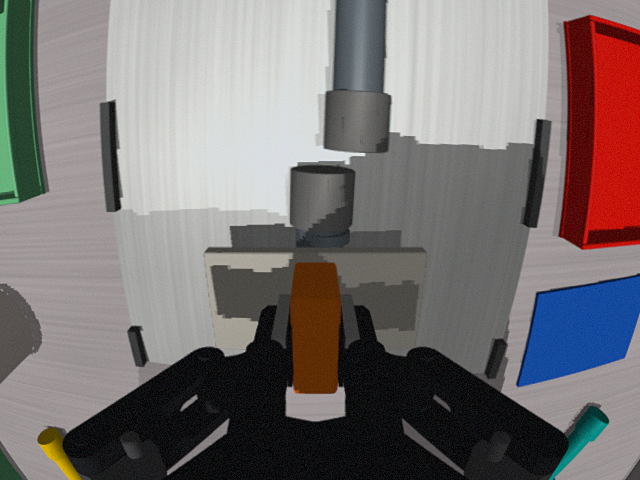

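```bash
python3 -m inch '0 -1.2 -0.8 -9 0 -0.2 1'; python3 -m inch '0 -1.2 0 -9 0 0 1'; python3 -c "
from h import *
o=bot.get_obs();print(o['joint_pos'].round(3),o['eef_pos'],o['ft_force']);m=R.from_quat(o['tool_rot']).as_matrix();print(m.round(3), np.degrees(np.arctan2(m[0,0],-m[1,0])))"
```

```text
clock: 11.92
eef_pos: [0.5, -0.0064, 0.0745]
tool_rot: [0.497, -0.503, 0.503, -0.497]
ft_force: [0.5, -0.8, 2.5]
grip_width: 0.017
clock: 12.05
eef_pos: [0.5001, 0.0036, 0.0745]
tool_rot: [-0.502, 0.497, -0.497, 0.503]
ft_force: [0.2, -1.5, 2.6]
grip_width: 0.0169
[ 7.000e-03  3.680e-01 -2.550e-01  9.480e-01  1.000e-03  3.137e+00] [0.50009301 0.00355349 0.07451179] [ 0.20277396 -1.5387859   2.57963745]
[[ 0.011  0.     1.   ]
 [-1.     0.001  0.011]
 [-0.001 -1.     0.   ]] 0.6121138452370302
```

```bash
python3 -m inch '0 -1.1 0 -9 0 0.2 1'; python3 -m inch '0 -1.1 0 -9 0 0.4 1';python3 -m inch '0 -1.1 0 -9 0 0.5 1';  python3 -m inch '0 -1.1 0 -8 0 0.5 1'; python3 -c "
from h import *
o=bot.get_obs();print(o['joint_pos'].round(3),o['eef_pos'],o['ft_force']);m=R.from_quat(o['tool_rot']).as_matrix();print(m.round(3), np.degrees(np.arctan2(m[0,0],-m[1,0])))
w=bot.camera('wrist'); cv2.imwrite('pics/w7.png',w['color'])"
```

```text
clock: 12.18
eef_pos: [0.5001, 0.0127, 0.0745]
tool_rot: [-0.507, 0.493, -0.492, 0.508]
ft_force: [0.8, -1.2, 3.5]
grip_width: 0.017
clock: 12.3
eef_pos: [0.5, 0.0217, 0.0745]
tool_rot: [-0.512, 0.488, -0.487, 0.512]
ft_force: [-0.8, -0.2, 2.6]
grip_width: 0.0171
clock: 12.42
eef_pos: [0.5, 0.0307, 0.0745]
tool_rot: [-0.517, 0.483, -0.482, 0.517]
ft_force: [-0.1, -1.1, 3.0]
grip_width: 0.0168
clock: 12.55
eef_pos: [0.4998, 0.0387, 0.0744]
tool_rot: [-0.521, 0.478, -0.477, 0.521]
ft_force: [-1.4, 0.3, 3.7]
grip_width: 0.017
[ 7.700e-02  3.710e-01 -2.500e-01  9.510e-01  1.000e-03  3.131e+00] [0.49983439 0.03865592 0.07440056] [-1.40401833  0.30184521  3.74166751]
[[ 0.087 -0.001  0.996]
 [-0.996  0.001  0.087]
 [-0.001 -1.    -0.001]] 5.016752165260315
```

View pics/w7.png

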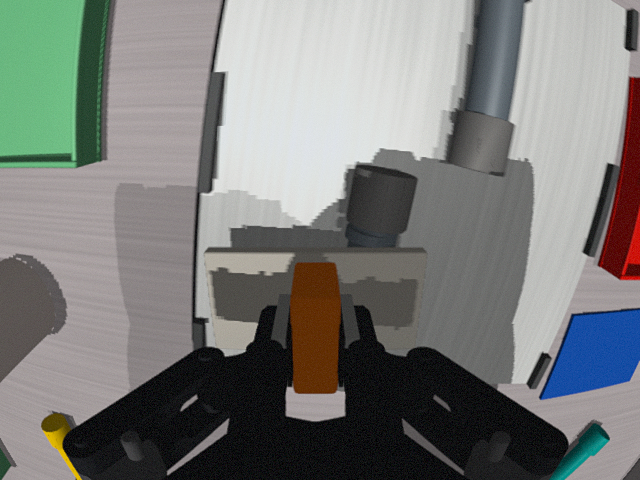

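```bash
python3 -m inch '0 0 0 0 -25 0 1; 0 4.2 0 0 -30 0 1; 0 4.2 0 0 0 0 1; 0 0 0 15.7 0 44.1 1; 0 0 0 15.7 0 44.1 1;0 0 0 15.6 0 44.1 1; 0 0 0 0 0 0 1; 0 0 0 0 0 0 1;0 0 0 0 0 0 1'; python3 - <<'E'
from h import *
w=bot.camera("wrist"); cv2.imwrite("pics/w8.png",w["color"])
t=bot.camera("top"); cv2.imwrite("pics/t8.png",cv2.resize(t["color"][150:300,260:400],None,fx=4,fy=4,interpolation=2))
o=bot.get_obs();print(o["eef_pos"],o["ft_force"],R.from_quat(o["tool_rot"]).as_matrix().round(3),o["joint_pos"].round(3))
np.savez("w8.npz",**{k:w[k] for k in w})
E
```

```text
clock: 13.72
eef_pos: [0.6311, -0.045, 0.1278]
tool_rot: [-0.491, 0.511, -0.494, 0.504]
ft_force: [-0.7, -0.2, -2.0]
grip_width: 0.0171
[ 0.63156407 -0.04507225  0.12847254] [-0.98663147 -0.40870865 -0.59725203] [[-0.01  -0.001  1.   ]
 [-1.     0.029 -0.01 ]
 [-0.029 -1.    -0.001]] [-0.085  0.563  0.219  1.23   0.029  3.067]
```

View pics/w8.png

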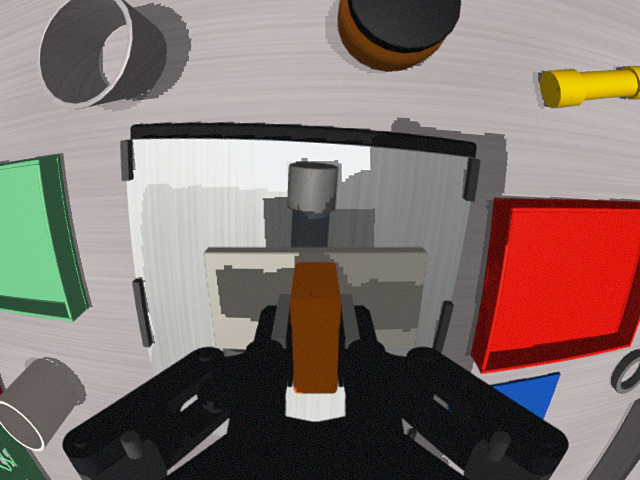

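View pics/t8.png

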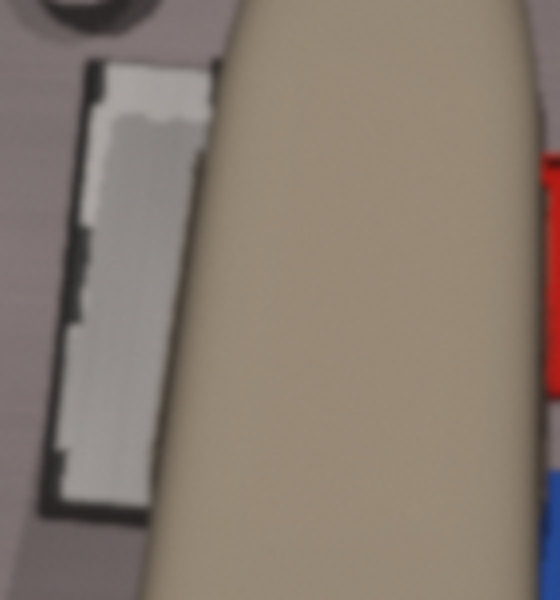

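```bash
python3 -m inch '0 0 -1.6 0 0 0 1; 0 0 0 -14.5 0 -1.6 1; 0 0 0 -14.5 0 -1.6 1; 0 0 0 0 20 0 1; 0 0 0 0 15 0 1; 0 0 0 0 0 0 1; 0 0 0 0 0 0 1'; python3 - <<'E'
from h import *
w=bot.camera("wrist"); cv2.imwrite("pics/w9.png",w["color"])
o=bot.get_obs();print(o["eef_pos"],o["ft_force"],R.from_quat(o["tool_rot"]).as_matrix().round(3),o["joint_pos"].round(3))
np.savez("w9.npz",**{k:w[k] for k in w})
zb=o["eef_pos"][2]-.0149
for p in [(206,248),(425,247)]: print("sole front",onz(w,"wrist",p,zb).round(4))
# predicted roller2
c=np.array([.6276,-.0392,.05]);a=np.radians(-3.2);ex=np.array([np.cos(a),np.sin(a),0]);ey=np.array([-np.sin(a),np.cos(a),0])
for d in (33,59):
  for s in (-15,15): print(d,s,proj(w,"wrist",[c+ex*d/1e3+ey*s/1e3]).round(0))
  print(d,"top",proj(w,"wrist",[c+ex*d/1e3+[0,0,.015]]).round(0))
E
```

```text
clock: 14.7
eef_pos: [0.6297, -0.0164, 0.0934]
tool_rot: [-0.497, 0.503, -0.502, 0.497]
ft_force: [-0.2, 0.3, -1.8]
grip_width: 0.0174
[ 0.63001223 -0.01654144  0.09370356] [-0.26448518 -0.57762153 -0.25321096] [[-0.011 -0.     1.   ]
 [-1.     0.001 -0.011]
 [-0.001 -1.    -0.   ]] [-2.700e-02  5.810e-01  1.540e-01  1.145e+00  1.000e-03  3.126e+00]
sole front [0.6552 0.0337 0.0788]
sole front [ 0.6547 -0.0679  0.0788]
33 -15 [[389. 220.]]
33 15 [[333. 217.]]
33 top [[365. 227.]]
59 -15 [[394. 171.]]
59 15 [[336. 167.]]
59 top [[369. 173.]]
```

View pics/w9.png

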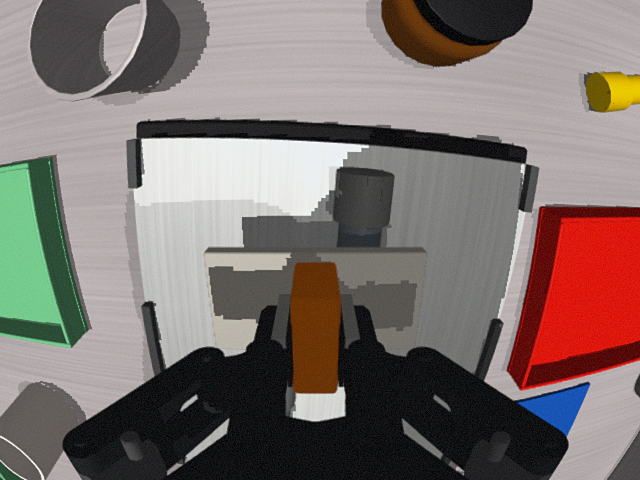

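```bash
python3 -m inch '0 0 0 0 10 1.2 1; 0 0 0 0 5 0 1; 0 0 0 0 1.5 0 1; 0 0 0 0 0 0 1'; python3 -m inch '0 0 0 0 1 0 1; 0 0 0 0 0 0 1';  python3 -m inch '0 0 0 0 1 0 1; 0 0 0 0 0 0 1'
```

```text
clock: 15.25
eef_pos: [0.6305, -0.0165, 0.0764]
tool_rot: [-0.497, 0.503, -0.502, 0.497]
ft_force: [0.3, -0.0, -1.4]
grip_width: 0.017
clock: 15.5
eef_pos: [0.6308, -0.0165, 0.0758]
tool_rot: [-0.497, 0.503, -0.502, 0.497]
ft_force: [-0.7, 0.1, 0.3]
grip_width: 0.017
clock: 15.75
eef_pos: [0.6308, -0.0165, 0.075]
tool_rot: [-0.497, 0.503, -0.502, 0.497]
ft_force: [-0.9, 0.1, 3.1]
grip_width: 0.0167
```

```bash
python3 -m inch '0 0 0 4 0.3 0 1; 0 0 0 7 0 -0.3 1'; python3 -m inch '0 0.3 0 9 0 -0.3 1'; python3 -m inch '0 0.3 0 9 0 -0.3 1';python3 -m inch '0 0.4 0 9 0 -0.2 1';python3 -m inch '0 0.4 0 9 0 -0.2 1'
```

```text
clock: 16.0
eef_pos: [0.6301, -0.0276, 0.0745]
tool_rot: [-0.497, 0.503, -0.502, 0.497]
ft_force: [-2.3, 0.3, 2.8]
grip_width: 0.0171
clock: 16.12
eef_pos: [0.6296, -0.037, 0.0744]
tool_rot: [-0.496, 0.505, -0.503, 0.496]
ft_force: [-2.9, -0.5, 3.0]
grip_width: 0.0169
clock: 16.25
eef_pos: [0.6292, -0.0463, 0.0743]
tool_rot: [-0.494, 0.506, -0.505, 0.494]
ft_force: [-2.1, 0.4, 4.0]
grip_width: 0.017
clock: 16.38
eef_pos: [0.6289, -0.0553, 0.0743]
tool_rot: [-0.493, 0.508, -0.507, 0.493]
ft_force: [-3.1, 0.7, 3.7]
grip_width: 0.0174
clock: 16.5
eef_pos: [0.6284, -0.064, 0.0743]
tool_rot: [-0.491, 0.51, -0.508, 0.491]
ft_force: [-3.5, 1.8, 4.8]
grip_width: 0.0172
```

```bash
python3 -m inch '0 0.4 0 9 0 -0.7 1'; python3 -m inch '0 0.4 0 9 0 -0.3 1';python3 -m inch '0 0.4 0 9 0 -0.2 1';python3 -m inch '0 0 0 9 0 -0.1 1'
```

```text
clock: 16.62
eef_pos: [0.6278, -0.0728, 0.0747]
tool_rot: [-0.489, 0.511, -0.51, 0.49]
ft_force: [-2.9, 1.0, 6.4]
grip_width: 0.0175
clock: 16.75
eef_pos: [0.6272, -0.0818, 0.0749]
tool_rot: [-0.487, 0.513, -0.512, 0.488]
ft_force: [-3.7, 1.7, 7.7]
grip_width: 0.0172
clock: 16.88
eef_pos: [0.6267, -0.0908, 0.0752]
tool_rot: [-0.485, 0.514, -0.514, 0.486]
ft_force: [-3.6, 0.5, 8.8]
grip_width: 0.0169
clock: 17.0
eef_pos: [0.6262, -0.0999, 0.0753]
tool_rot: [-0.485, 0.514, -0.514, 0.486]
ft_force: [-3.2, 0.9, 8.6]
grip_width: 0.0169
```

```bash
python3 -m inch '0 0 0 9 0 0 1'; python3 -m inch '0 0 0 9 0 0 1';python3 -m inch '0 0 0 6 0 0 1; 0 0 0 0 0 0 1'; python3 - <<'E'
from h import *
w=bot.camera("wrist"); cv2.imwrite("pics/w10.png",w["color"])
o=bot.get_obs();print(o["eef_pos"],o["ft_force"],R.from_quat(o["tool_rot"]).as_matrix().round(3),o["joint_pos"].round(3))
E
```

```text
clock: 17.12
eef_pos: [0.6256, -0.109, 0.0753]
tool_rot: [-0.485, 0.514, -0.514, 0.486]
ft_force: [-3.2, 1.0, 7.3]
grip_width: 0.0171
clock: 17.25
eef_pos: [0.6251, -0.1182, 0.0752]
tool_rot: [-0.485, 0.514, -0.514, 0.486]
ft_force: [-3.5, -0.2, 6.7]
grip_width: 0.0172
clock: 17.5
eef_pos: [0.6246, -0.1248, 0.075]
tool_rot: [0.485, -0.514, 0.514, -0.485]
ft_force: [-3.1, -0.3, 7.2]
grip_width: 0.0173
[ 0.62463133 -0.12461829  0.07500243] [-3.7030198  -0.13027976  7.5570866 ] [[-0.057  0.     0.998]
 [-0.998  0.    -0.057]
 [-0.    -1.     0.   ]] [-0.197  0.609  0.152  1.114  0.     3.002]
```

View pics/w10.png

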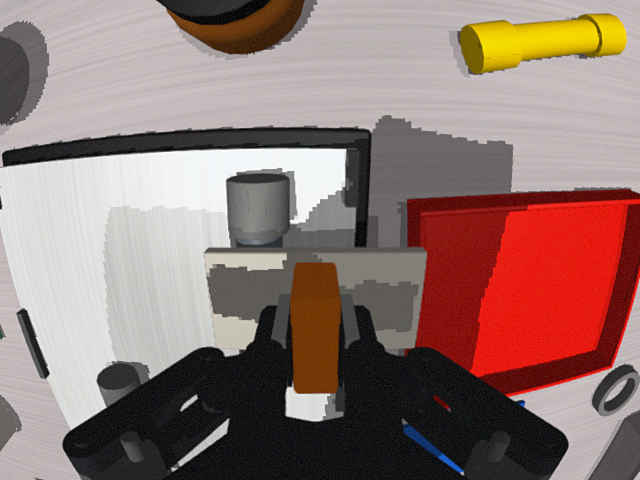

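```bash
python3 -m inch '0 0 0 0 -20 0 1; 0 -3 0 0 -30 0 1; 0 -3 0 22.4 0 -41.3 1; 0 0 0 22.4 0 -41.3 1; 0 0 0 22.4 0 -41.3 1; 0 0 0 22.4 0 -41.3 1; 0 0 0 22.3 0 -41.3 1; 0 0 0 0 30 0 1; 0 0 0 0 30 0 1; 0 0 0 0 25 0 1; 0 0 0 0 0 0 1; 0 0 0 0 0 0 1'; python3 - <<'E'
from h import *
w=bot.camera("wrist"); cv2.imwrite("pics/w11.png",w["color"])
o=bot.get_obs();m=R.from_quat(o["tool_rot"]).as_matrix();print(o["eef_pos"],o["ft_force"],m.round(3),o["joint_pos"].round(3))
E
```

```text
clock: 19.05
eef_pos: [0.4227, -0.2434, 0.0397]
tool_rot: [-0.512, 0.488, -0.488, 0.512]
ft_force: [0.4, 0.2, -0.7]
grip_width: 0.0168
[ 0.42310709 -0.24353573  0.04014197] [-0.25759007 -0.1222714  -0.90412001] [[ 0.048  0.001  0.999]
 [-0.999  0.     0.048]
 [-0.    -1.     0.001]] [-0.523  0.391 -0.327  0.852  0.     2.571]
```

View pics/w11.png

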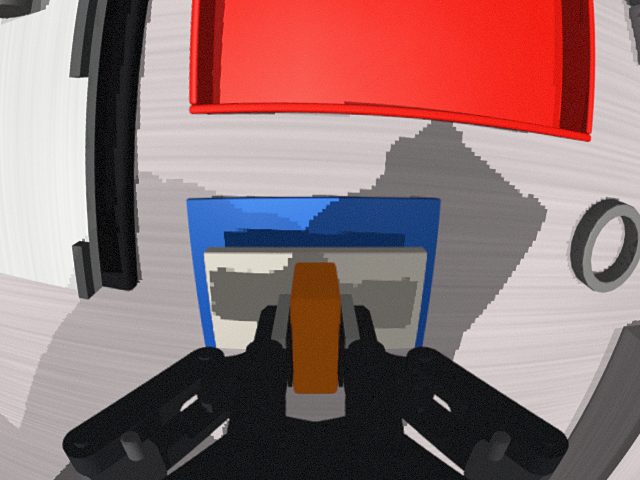

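```bash
python3 -m inch '0 0 0 0 10 0 1; 0 0 0 0 7 0 1; 0 0 0 0 2 0 1; 0 0 0 0 1 0 1; 0 0 0 0 0 0 1'; python3 -m inch '0 0 0 0 1 0 1; 0 0 0 0 0 0 1'
```

```text
clock: 19.73
eef_pos: [0.4222, -0.2429, 0.0193]
tool_rot: [-0.512, 0.488, -0.487, 0.512]
ft_force: [0.9, -0.2, -1.2]
grip_width: 0.0166
clock: 19.98
eef_pos: [0.4223, -0.243, 0.0189]
tool_rot: [-0.512, 0.488, -0.487, 0.512]
ft_force: [-2.0, 1.3, 3.8]
grip_width: 0.017
```

```bash
python3 -m inch '0 0 0 0 0 0 0; 0 0 0 0 0 0 0; 0 0 0 0 0 0 0; 0 0 0 0 0 0 0; 0 0 0 0 -15 0 0; 0 0 0 0 -45 0 0; 0 0 0 0 -50 0 0; 0 0 0 0 -50 0 0; 0 0 0 0 -20 0 0; 0 0 0 0 0 0 0'; python3 - <<'E'
from h import *
w=bot.camera("wrist"); cv2.imwrite("pics/w12.png",w["color"])
o=bot.get_obs();print(o["eef_pos"],o["ft_force"],o["grip_width"],o["clock"])
E
```

```text
clock: 21.22
eef_pos: [0.4236, -0.2438, 0.201]
tool_rot: [-0.511, 0.486, -0.489, 0.512]
ft_force: [-0.2, -0.9, -0.8]
grip_width: 0.0854
[ 0.4225997  -0.24325505  0.19919916] [ 0.14656639  0.50243061 -0.32946326] 0.0853990848495173 21.275
```

View pics/w12.png

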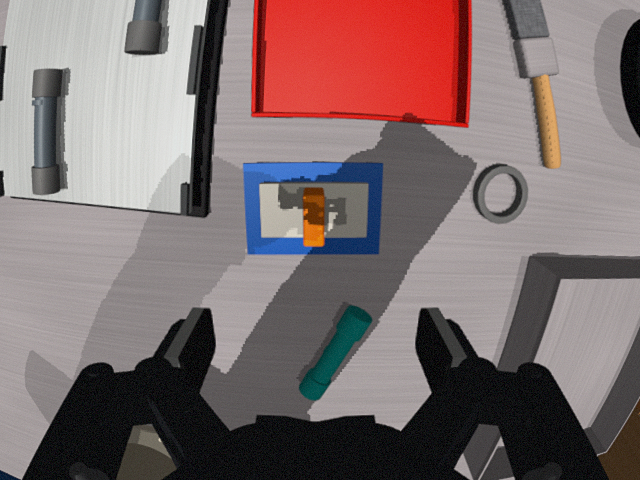

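```bash
python3 -m inch '0 -10.6 0 0 -5 0 0.3; 0 -10.6 0 0 -5 0 0.3; 0 -10.6 0 0 -5 0 0.3; 0 -10.6 0 0 -5 0 0.3; 0 -10.6 0 0 -5 0 0.3; 0 -10.6 0 0 -5 0 0.3; 0 -10.6 0 0 -5 0 0.3; 0 -10.6 0 0 -5 0 0.3; 0 -10.6 0 0 -5 0 0.3; 0 -10.6 0 0 -5 0 0.3; 0 -10.6 0 0 -5 0 0.3; 0 -10.6 0 0 -5 0 0.3'; python3 -m inch '0 -10.6 0 0 0 0 0.3;0 -10.6 0 0 0 0 0.3;0 -10.6 0 0 0 0 0.3;0 -10.6 0 0 0 0 0.3; 0 -4.4 0 0 0 0 0.3; 0 0 0 0 0 0 0.3'; python3 - <<'E'
from h import *
o=bot.get_obs();m=R.from_quat(o["tool_rot"]).as_matrix();print(o["eef_pos"],o["grip_width"],o["joint_pos"].round(3),m.round(3))
E
```

```text
clock: 22.78
eef_pos: [0.4215, -0.2426, 0.2565]
tool_rot: [-0.662, -0.243, 0.245, 0.665]
ft_force: [0.8, -0.0, -0.2]
grip_width: 0.06
clock: 23.52
eef_pos: [0.4216, -0.2427, 0.2566]
tool_rot: [-0.512, -0.485, 0.486, 0.516]
ft_force: [-0.2, 0.3, -0.5]
grip_width: 0.0598
[ 0.42161142 -0.24272759  0.25660403] 0.059797047734991275 [-5.230e-01  2.080e-01  2.900e-02  1.397e+00  1.000e-03 -4.650e-01] [[ 0.057 -0.004 -0.998]
 [ 0.998  0.003  0.057]
 [ 0.003 -1.     0.004]]
```

```bash
python3 -m inch '0 0 0 30.8 11 -38.8 0.3;0 0 0 30.8 11 -38.8 0.3;0 0 0 30.8 11 -38.8 0.3;0 0 0 30.8 11 -38.8 0.3;0 0 0 30.8 11 -38.8 0.3; 0 0 0 0 0 0 0.3; 0 0 0 0 0 0 0.3'; python3 - <<'E'
from h import *
o=bot.get_obs();m=R.from_quat(o["tool_rot"]).as_matrix();print(o["eef_pos"],o["grip_width"],o["joint_pos"].round(3),m.round(3))
w=bot.camera("wrist"); cv2.imwrite("pics/w13.png",w["color"]); np.savez("w13.npz",**{k:w[k] for k in w})
t=bot.camera("top"); cv2.imwrite("pics/t13.png",t["color"])
print(proj(w,"wrist",[[.624,-.1006,.05],[.5,.0136,.05]]))
E
```

```text
clock: 24.4
eef_pos: [0.6239, -0.1002, 0.202]
tool_rot: [-0.513, -0.485, 0.486, 0.515]
ft_force: [-0.8, 0.7, 0.0]
grip_width: 0.06
[ 0.62390772 -0.10020938  0.20195711] 0.05997840954739616 [-1.600e-01  5.240e-01  3.470e-01  1.398e+00  1.000e-03 -1.030e-01] [[ 0.057 -0.004 -0.998]
 [ 0.998  0.001  0.057]
 [ 0.001 -1.     0.004]]
[[314.39940648 219.15425997]
 [447.25764404  65.54752641]]
```

View pics/w13.png

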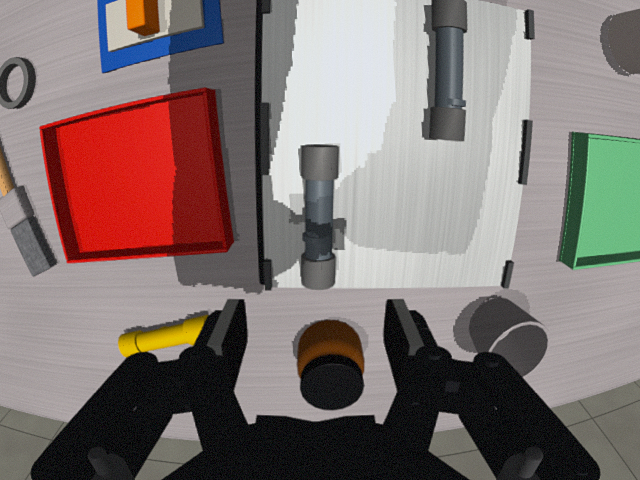

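```bash
python3 - <<'E'
from h import *
z=np.load("w13.npz"); c=z["color"]
a=cv2.resize(c[0:150,400:490],None,fx=4,fy=4,interpolation=2);b=cv2.resize(c[140:290,275:365],None,fx=4,fy=4,interpolation=2)
cv2.imwrite("pics/c13.png",np.hstack([a,b]))
E
```

```text
(no output)
```

View pics/c13.png

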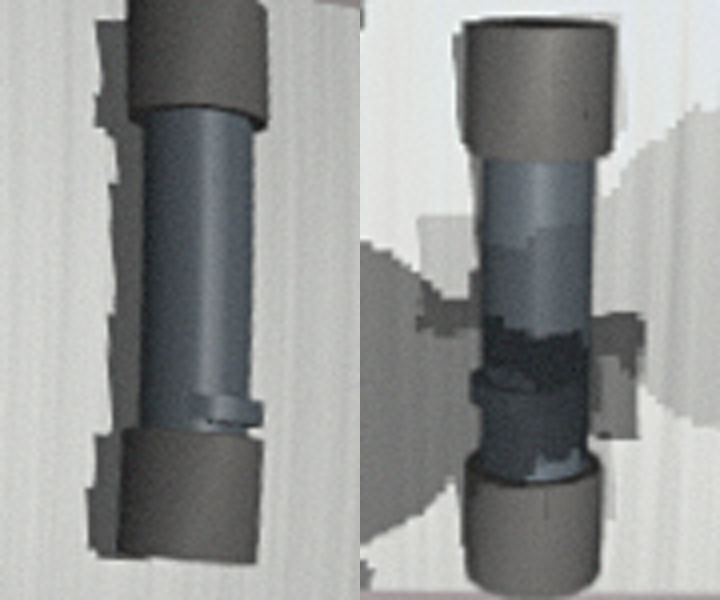

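```bash
python3 -m inch '0 0 0 25 20 20 0.3; 0 0 0 25 20 20 0.3; 0 0 0 25 20 20 0.3; 0 0 0 0 0 0 0.3; 0 0 0 0 0 0 0.3'; python3 - <<'E'
from h import *
o=bot.get_obs();print(o["eef_pos"],o["clock"])
w=bot.camera("wrist"); cv2.imwrite("pics/w14.png",w["color"]); np.savez("w14.npz",**{k:w[k] for k in w})
print(proj(w,"wrist",[[.624,-.1006,.05],[.5,.0136,.05]]))
E
```

```text
clock: 25.12
eef_pos: [0.5696, -0.0229, 0.1448]
tool_rot: [0.514, 0.486, -0.485, -0.514]
ft_force: [-0.2, 0.8, 0.4]
grip_width: 0.0593
[ 0.56958067 -0.02292156  0.14476167] 25.125
[[216.34045627 314.28829291]
 [366.23293789 134.28074776]]
```

View pics/w14.png

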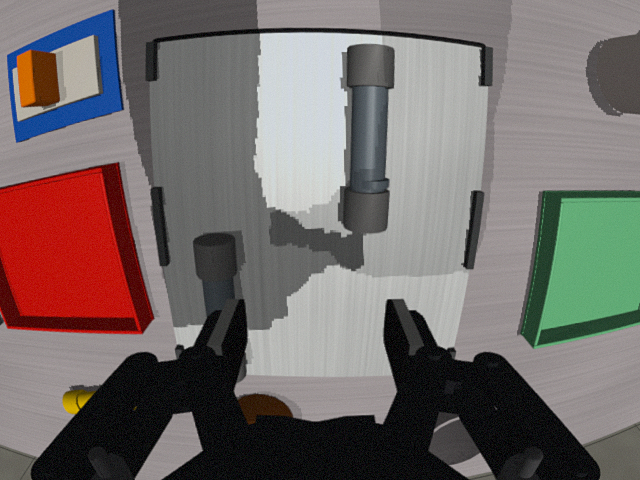

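```bash
python3 - <<'E'
from h import *
L=lambda f:{k:(v if v.ndim else float(v)) for k,v in np.load(f).items()}
w13,w14=L("w13.npz"),L("w14.npz")
cv2.imwrite("pics/c14.png",cv2.resize(w14["color"][30:240,320:420],None,fx=5,fy=5,interpolation=2)[450:1050])
# w13 crop: a origin (400,0)/4 ; b origin (275,140), crop x offset 360
A=lambda x,y:(400+x/4,y/4); B=lambda x,y:(275+(x-360)/4,140+y/4)
for n,p,z in [("r1 barrel near",A(197,108),.0615),("r1 band near edge R",A(262,398),.052),("r1 band far edge R",A(262,425),.052),("r1 barrel far",A(190,430),.0615),
  ("r1 hub far outer",A(190,560),.060),
  ("r2 barrel near",B(540,158),.0615),("r2 band near L",B(475,372),.055),("r2 band far L",B(472,400),.055),("r2 hub",B(540,483),.0615)]:
    print(n,onz(w13,"wrist",p,z).round(4))
E
```

```text
r1 barrel near [0.4696 0.0131 0.0615]
r1 band near edge R [0.5279 0.0279 0.052 ]
r1 band far edge R [0.5335 0.0278 0.052 ]
r1 barrel far [0.5353 0.0082 0.0615]
r1 hub far outer [0.5613 0.0084 0.06  ]
r2 barrel near [ 0.5894 -0.0943  0.0615]
r2 band near L [ 0.6339 -0.1099  0.055 ]
r2 band far L [ 0.6399 -0.1109  0.055 ]
r2 hub [ 0.6564 -0.0978  0.0615]
```

View pics/c14.png

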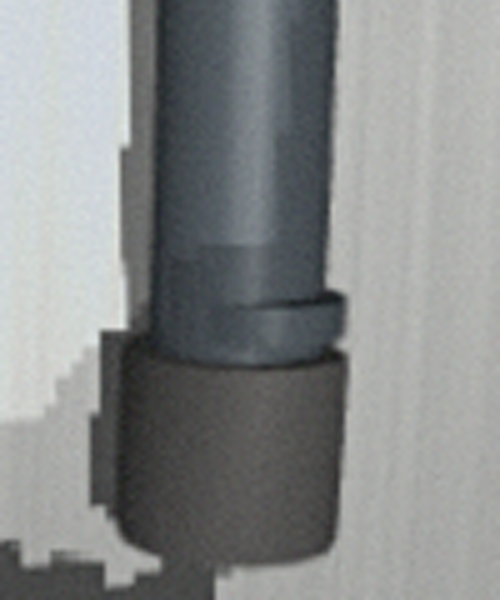

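```bash
python3 - <<'E'
from h import *
L=lambda f:{k:(v if v.ndim else float(v)) for k,v in np.load(f).items()}
w13,w14=L("w13.npz"),L("w14.npz")
for n,p in [("mid far",(368.5,170)),("mid mid",(369.5,130)),("mid near",(370.5,95)),("hub near outer",(371,48)),("hub far outer bottom",(364,230))]:
    print(n,onz(w14,"wrist",p,.05 if 'mid' in n else .062).round(4))
o=bot.get_obs();m=R.from_quat(o["tool_rot"]).as_matrix();print(o["eef_pos"],m.round(3))
g=cv2.cvtColor(w14["color"],cv2.COLOR_BGR2GRAY)
print(g[130,340:400]); print(g[110,340:400])
E
```

```text
mid far [0.5232 0.0143 0.05  ]
mid mid [0.4973 0.0158 0.05  ]
mid near [0.4748 0.0174 0.05  ]
hub near outer [0.4463 0.0174 0.062 ]
hub far outer bottom [0.5599 0.009  0.062 ]
[ 0.5700784  -0.02306893  0.14489708] [[ 0.058  0.002 -0.998]
 [ 0.998  0.001  0.058]
 [ 0.001 -1.    -0.002]]
[215 212 210 215 221 194 114 110 114 111 108  65  44  55  60  58  74  69
  80  79  81  84  86  88  93  99 106 110 124 128 130 137 137 133 119 103
 100  97  81  82  77  74  76  75  74  64  63 140 180 185 186 183 181 177
 184 185 183 183 180 178]
[211 214 216 216 155 102 108 104 110 108 110 102  48  44  53  65  63  71
  76  82  80  84  80  86  86  97 101 112 118 126 128 135 139 138 126 122
 106 101  94  93  92  88  85  74  74  72  61  80 161 185 190 183 184 179
 180 181 186 179 183 181]
```

```bash
python3 -m inch '0 0 0 17.2 10 25 0.3; 0 0 0 17.1 16 25 0.3; 0 0 0 0 30 0 0.3; 0 0 0 0 30 0 0.3; 0 0 0 0 20 0 0.3; 0 0 0 0 0 0 0.3; 0 0 0 0 0 0 0.5; 0 0 0 0 0 0 0.6'; python3 - <<'E'
from h import *
o=bot.get_obs();m=R.from_quat(o["tool_rot"]).as_matrix();print(o["eef_pos"],o["ft_force"],o["grip_width"],m.round(3))
w=bot.camera("wrist"); cv2.imwrite("pics/w15.png",w["color"])
E
```

```text
clock: 26.18
eef_pos: [0.5222, 0.015, 0.0388]
tool_rot: [0.514, 0.486, -0.485, -0.514]
ft_force: [-0.6, 1.6, 0.2]
grip_width: 0.0346
[0.52221095 0.01500492 0.03882184] [-0.59209086  1.6458041   0.21827626] 0.03461854683626179 [[ 0.057  0.002 -0.998]
 [ 0.998  0.001  0.057]
 [ 0.001 -1.    -0.002]]
```

View pics/w15.png

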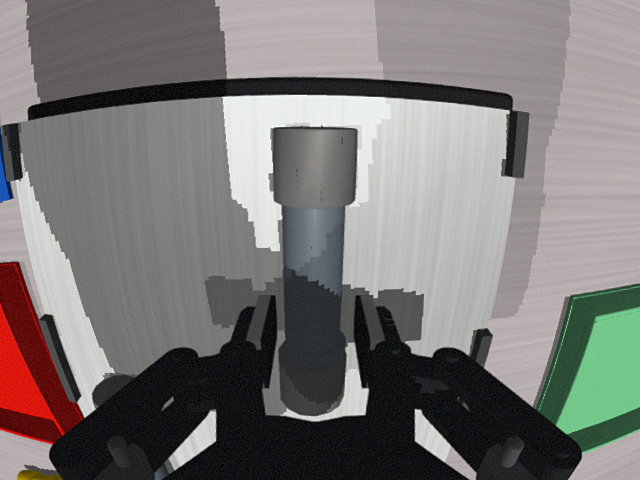

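```bash
python3 -m inch '0 0 0 0 0 0 1;0 0 0 0 0 0 1;0 0 0 0 0 0 1'
```

```text
clock: 26.6
eef_pos: [0.5214, 0.0151, 0.0379]
tool_rot: [-0.514, -0.486, 0.485, 0.514]
ft_force: [1.3, -1.4, 2.2]
grip_width: 0.0223
```

```bash
python3 - <<'E'
from h import *
w=bot.camera("wrist"); cv2.imwrite("pics/w16.png",cv2.resize(w["color"][180:430,200:430],None,fx=3,fy=2.4,interpolation=2))
E
```

```text
(no output)
```

View pics/w16.png

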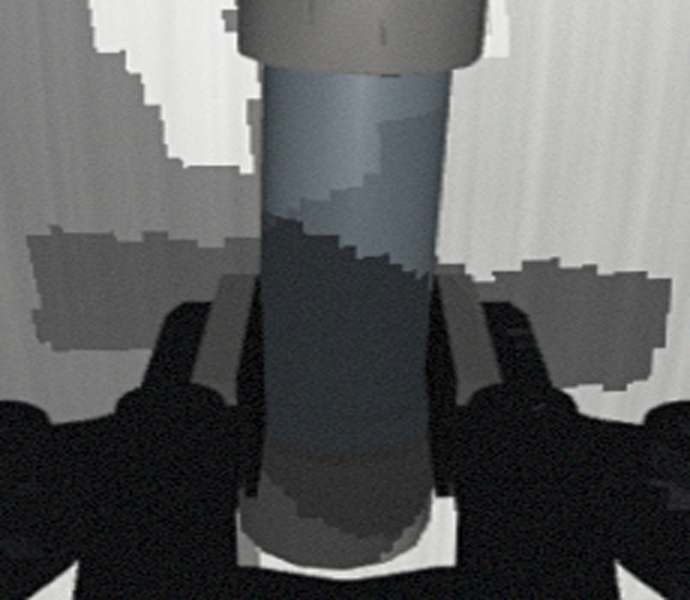

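```bash
python3 -m inch '0 0 0 0 0 0 0.4;0 0 0 0 0 0 0.3; 0 0 0 0 -20 0 0.3; 0 0 0 0 -40 0 0.3; 0 0 0 0 -30 -20 0.3; 0 0 0 0 0 0 0.3'; python3 - <<'E'
from h import *
w=bot.camera("wrist"); cv2.imwrite("pics/w17.png",w["color"]);cv2.imwrite("pics/c17.png",cv2.resize(w["color"][30:240,240:390],None,fx=4,fy=4,interpolation=2)[:600])
cv2.imwrite("pics/c17.png",cv2.resize(w["color"][90:240,240:390],None,fx=4,fy=4,interpolation=2))
o=bot.get_obs();print(o["eef_pos"],o["clock"])
E
```

```text
clock: 27.4
eef_pos: [0.5439, 0.0142, 0.13]
tool_rot: [0.515, 0.487, -0.484, -0.513]
ft_force: [1.0, -0.8, 0.2]
grip_width: 0.0596
[0.54169757 0.01416766 0.12799569] 27.45
```

View pics/c17.png

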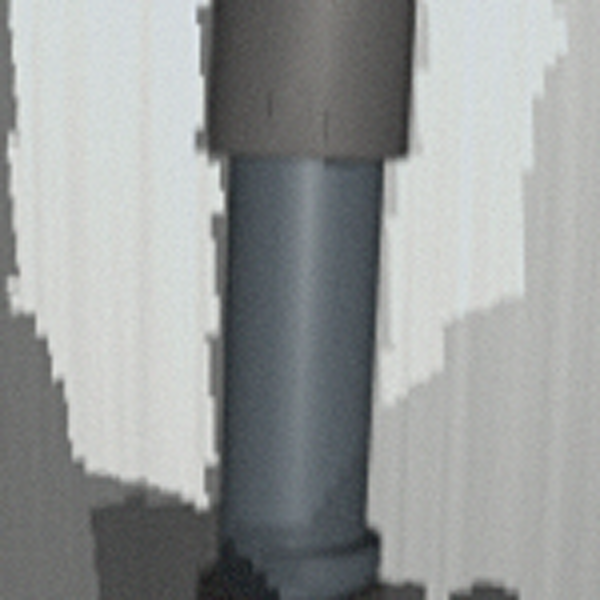

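View pics/w17.png

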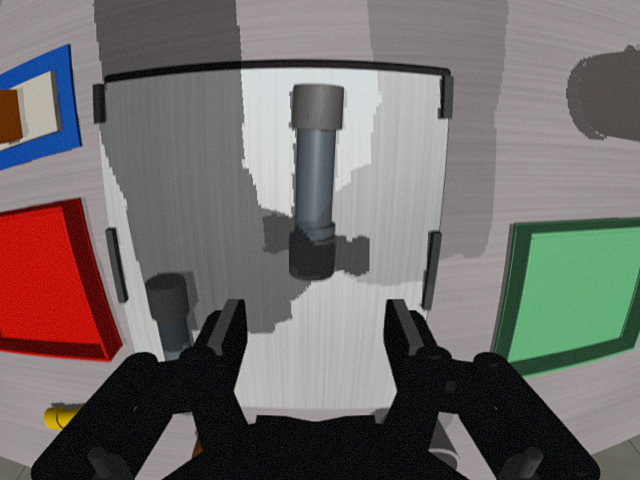

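```bash
python3 -m inch '0 -6.1 0 0 -20 0 0.3; 0 0 0 -50.3 0 26.3 0.3; 0 0 0 -50.3 0 26.3 0.3;0 0 0 -50.3 0 26.3 0.3;0 0 0 -50.3 0 26.3 0.3;0 0 0 -50.3 0 26.3 0.3; 0 0 0 0 45 0 0.3; 0 0 0 0 35 0 0.3; 0 0 0 0 0 0 0.3'; python3 - <<'E'
from h import *
o=bot.get_obs();m=R.from_quat(o["tool_rot"]).as_matrix();print(o["eef_pos"],o["joint_pos"].round(2),m.round(3))
w=bot.camera("wrist"); cv2.imwrite("pics/w18.png",w["color"])
E
```

```text
clock: 28.58
eef_pos: [0.4178, -0.2414, 0.0633]
tool_rot: [-0.483, -0.511, 0.513, 0.492]
ft_force: [-0.3, 1.4, -0.0]
grip_width: 0.0595
[ 0.41777932 -0.24138189  0.06332189] [-0.52  0.36 -0.3   0.92  0.   -0.57] [[-0.05  -0.01  -0.999]
 [ 0.999  0.007 -0.05 ]
 [ 0.007 -1.     0.01 ]]
```

View pics/w18.png

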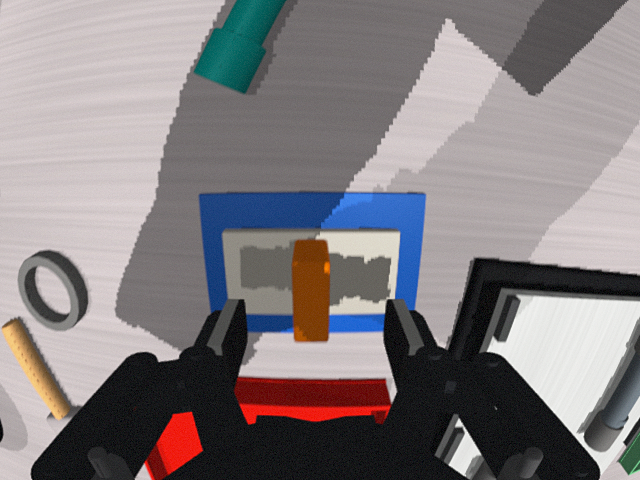

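```bash
python3 -m inch '0 0 0 -1.3 22 -3 0.3; 0 0 0 0 16 0 0.3; 0 0 0 0 5 0 0.3; 0 0 0 0 0 0 0.3; 0 0 0 0 0 0 1; 0 0 0 0 0 0 1; 0 0 0 0 0 0 1; 0 0 0 0 0 0 1'; python3 - <<'E'
from h import *
o=bot.get_obs();m=R.from_quat(o["tool_rot"]).as_matrix();print(o["eef_pos"],o["ft_force"],o["grip_width"],m.round(3))
E
```

```text
clock: 29.62
eef_pos: [0.4257, -0.245, 0.025]
tool_rot: [0.487, 0.513, -0.512, -0.487]
ft_force: [-0.4, 1.4, 6.1]
grip_width: 0.0171
[ 0.42571071 -0.24503615  0.02504913] [-0.42694986  1.38998563  6.12567348] 0.017147797617135703 [[-0.05   0.    -0.999]
 [ 0.999  0.001 -0.05 ]
 [ 0.001 -1.    -0.   ]]
```

```bash
python3 -m inch '0 0 0 0 -20 0 1; 0 3.2 0 0 -40 0 1; 0 3.2 0 0 -41 0 1; 0 0 0 48 0 -11.3 1; 0 0 0 48 0 -11.3 1;0 0 0 48 0 -11.3 1;0 0 0 48 0 -11.3 1;0 0 0 48 0 -11.3 1;0 0 0 47.7 0 -11.4 1; 0 0 0 0 15 0 1; 0 0 0 0 0 0 1;0 0 0 0 0 0 1'; python3 - <<'E'
from h import *
o=bot.get_obs();m=R.from_quat(o["tool_rot"]).as_matrix();print(o["eef_pos"],o["ft_force"],o["grip_width"],m.round(3))
w=bot.camera("wrist"); cv2.imwrite("pics/w19.png",w["color"]); np.savez("w19.npz",**{k:w[k] for k in w})
E
```

```text
clock: 31.12
eef_pos: [0.5099, 0.0369, 0.1101]
tool_rot: [-0.515, -0.483, 0.484, 0.516]
ft_force: [-0.8, -0.4, -1.4]
grip_width: 0.0167
[0.50994946 0.03694589 0.11011888] [-0.76645198 -0.36269104 -1.38676226] 0.01674414092096332 [[ 0.063 -0.003 -0.998]
 [ 0.998  0.001  0.063]
 [ 0.001 -1.     0.003]]
```

View pics/w19.png

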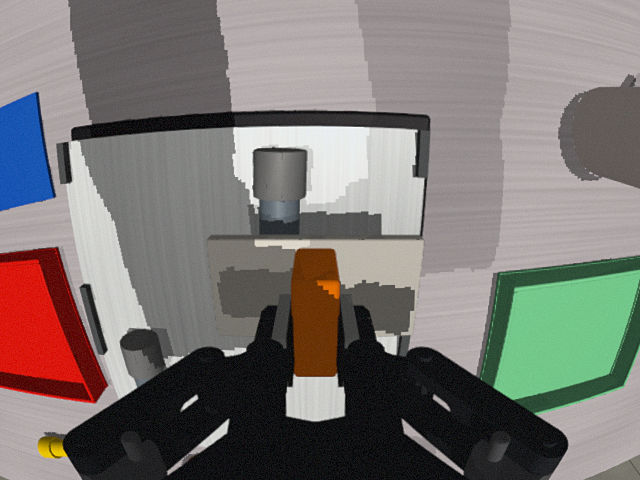

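```bash
python3 - <<'E'
from h import *
w={k:(v if v.ndim else float(v)) for k,v in np.load("w19.npz").items()}
for p in [(208,237),(423,237)]: print("sole near",onz(w,"wrist",p,.0891).round(4))
for p,z in [((253,190),.05),((306,191),.05),((279,200),.065),((253,152),.05),((307,151),.05),((280,153),.065)]: print("hub",p,onz(w,"wrist",p,z).round(4))
c=np.array([.502,.0154,.05]);a=np.radians(-3.6);ex=np.array([np.cos(a),np.sin(a),0]);ey=np.array([-np.sin(a),np.cos(a),0])
for d in (-33,-59):
  for s in (-15,15): print(d,s,proj(w,"wrist",[c+ex*d/1e3+ey*s/1e3]).round(0))
  print(d,"top",proj(w,"wrist",[c+ex*d/1e3+[0,0,.015]]).round(0))
E
```

```text
sole near [ 0.4793 -0.0124  0.0891]
sole near [0.4857 0.0902 0.0891]
hub (253, 190) [0.4656 0.0049 0.05  ]
hub (306, 191) [0.4682 0.0345 0.05  ]
hub (279, 200) [0.4691 0.0208 0.065 ]
hub (253, 152) [0.4443 0.007  0.05  ]
hub (307, 151) [0.446  0.0366 0.05  ]
hub (280, 153) [0.4448 0.0233 0.065 ]
-33 -15 [[249. 195.]]
-33 15 [[302. 194.]]
-33 top [[273. 200.]]
-59 -15 [[248. 149.]]
-59 15 [[302. 148.]]
-59 top [[272. 150.]]
```

```bash
python3 -m inch '0 0 0 1 13 2 1; 0 0 0 0 9 0 1; 0 0 0 0 3 0 1; 0 0 0 0 0 0 1'; python3 -m inch '0 0 0 0 1 0 1; 0 0 0 0 0.5 0 1';  python3 -m inch '0 0 0 0 1 0 1; 0 0 0 0 0 0 1'
```

```text
clock: 31.68
eef_pos: [0.5084, 0.0392, 0.0851]
tool_rot: [-0.514, -0.484, 0.485, 0.516]
ft_force: [-0.4, -0.7, -0.9]
grip_width: 0.0172
clock: 31.92
eef_pos: [0.509, 0.0393, 0.0842]
tool_rot: [-0.515, -0.485, 0.484, 0.516]
ft_force: [-0.3, 0.1, -1.2]
grip_width: 0.0167
clock: 32.17
eef_pos: [0.509, 0.0393, 0.0833]
tool_rot: [-0.515, -0.485, 0.484, 0.516]
ft_force: [0.4, 0.6, 0.6]
grip_width: 0.0167
```

```bash
python3 -m inch '0 0 0 0 0.8 0 1; 0 0 0 -4 0 0 1'; python3 -m inch '0 0 0 -7 0 0 1';python3 -m inch '0 0 0 -8 0 0 1';python3 -m inch '0 0 0 -8 0 0 1'
```

```text
clock: 32.42
eef_pos: [0.5086, 0.0354, 0.0825]
tool_rot: [-0.514, -0.485, 0.484, 0.516]
ft_force: [-0.8, 1.0, 3.1]
grip_width: 0.0168
clock: 32.55
eef_pos: [0.508, 0.0282, 0.0825]
tool_rot: [-0.514, -0.485, 0.484, 0.516]
ft_force: [-1.4, 0.9, 4.6]
grip_width: 0.0169
clock: 32.67
eef_pos: [0.5073, 0.0198, 0.0824]
tool_rot: [-0.514, -0.484, 0.484, 0.516]
ft_force: [-2.8, 1.1, 5.2]
grip_width: 0.0171
clock: 32.8
eef_pos: [0.5066, 0.0116, 0.0824]
tool_rot: [-0.514, -0.484, 0.484, 0.516]
ft_force: [-2.1, 1.2, 5.8]
grip_width: 0.0167
```

```bash
python3 -m inch '0 0 0 -9 0 0 1';python3 -m inch '0 0 0 -9 0 0 1';python3 -m inch '0 0 0 -9 0 0 1';python3 -m inch '0 0 0 -9 0 0 1'
```

```text
clock: 32.92
eef_pos: [0.5058, 0.0025, 0.0823]
tool_rot: [-0.514, -0.484, 0.485, 0.516]
ft_force: [-3.4, 1.1, 5.4]
grip_width: 0.0168
clock: 33.05
eef_pos: [0.505, -0.0066, 0.0821]
tool_rot: [-0.514, -0.484, 0.485, 0.516]
ft_force: [-3.9, 0.6, 5.8]
grip_width: 0.0169
clock: 33.17
eef_pos: [0.5045, -0.0155, 0.0819]
tool_rot: [-0.514, -0.484, 0.485, 0.516]
ft_force: [-3.0, 0.5, 3.8]
grip_width: 0.0169
clock: 33.3
eef_pos: [0.5046, -0.0245, 0.0819]
tool_rot: [-0.515, -0.484, 0.484, 0.516]
ft_force: [-2.1, -0.1, 2.1]
grip_width: 0.017
```

```bash
python3 -m inch '0 0 0 -9 0 0 1';python3 -m inch '0 0 0 -9 0 0 1'; python3 -m inch '0 0 0 0 0.8 0 1;0 0 0 0 0 0 1';  python3 - <<'E'
from h import *
w=bot.camera("wrist"); cv2.imwrite("pics/w20.png",w["color"])
E
```

```text
clock: 33.42
eef_pos: [0.5044, -0.0334, 0.0818]
tool_rot: [-0.515, -0.484, 0.484, 0.516]
ft_force: [-0.2, 0.4, 0.2]
grip_width: 0.0167
clock: 33.55
eef_pos: [0.5037, -0.0422, 0.0818]
tool_rot: [-0.514, -0.484, 0.484, 0.516]
ft_force: [-2.0, 0.5, -0.8]
grip_width: 0.0166
clock: 33.8
eef_pos: [0.5038, -0.0416, 0.0813]
tool_rot: [-0.515, -0.484, 0.484, 0.516]
ft_force: [-1.7, 0.4, 2.1]
grip_width: 0.017
```

View pics/w20.png

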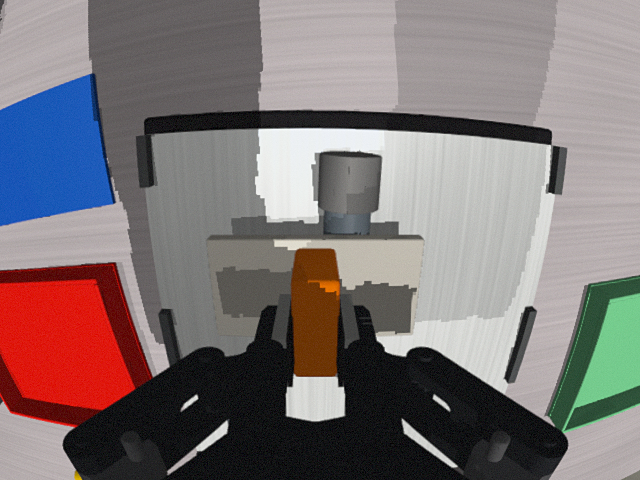

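```bash
python3 -m inch '0 0 0 0 -20 0 1; 0 -3.2 0 0 -25 0 1; 0 -3.1 0 -49.9 0 21.9 1; 0 0 0 -49.9 0 21.9 1;0 0 0 -49.9 0 21.9 1;0 0 0 -49.8 0 21.9 1; 0 0 0 0 45 0 1; 0 0 0 0 30 0 1; 0 0 0 0 18 0 1; 0 0 0 0 0 0 1; 0 0 0 0 0 0 1'; python3 - <<'E'
from h import *
o=bot.get_obs();m=R.from_quat(o["tool_rot"]).as_matrix();print(o["eef_pos"],o["ft_force"],m.round(3))
w=bot.camera("wrist"); cv2.imwrite("pics/w21.png",w["color"])
E
```

```text
clock: 35.22
eef_pos: [0.4239, -0.2441, 0.0337]
tool_rot: [0.487, 0.512, -0.512, -0.488]
ft_force: [0.3, 0.9, -1.2]
grip_width: 0.017
[ 0.42389044 -0.24405596  0.03372282] [ 0.25723314  0.91352313 -1.20930492] [[-0.049 -0.    -0.999]
 [ 0.999  0.001 -0.049]
 [ 0.001 -1.     0.   ]]
```

View pics/w21.png

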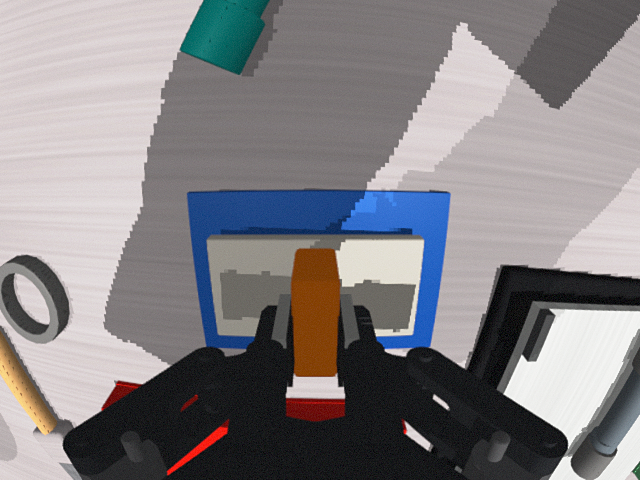

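```bash
python3 -m inch '0 0 0 0 5 0 1; 0 0 0 0 2.5 0 1; 0 0 0 0 0 0 1'; python3 -m inch '0 0 0 0 1 0 1; 0 0 0 0 0 0 1'
```

```text
clock: 35.65
eef_pos: [0.4229, -0.2438, 0.0255]
tool_rot: [0.487, 0.512, -0.512, -0.488]
ft_force: [0.1, 0.3, -2.0]
grip_width: 0.0167
clock: 35.9
eef_pos: [0.4231, -0.2439, 0.025]
tool_rot: [0.487, 0.512, -0.512, -0.488]
ft_force: [-2.0, 1.2, 3.5]
grip_width: 0.0165
```

```bash
python3 -m inch '0 0 0 0 0 0 0.3; 0 0 0 0 0 0 0.3; 0 0 0 0 -15 0 0.3; 0 0 0 0 -50 0 0.3; 0 3.2 0 0 -50 0 0.3; 0 3.2 0 44 -5 -18.8 0.3; 0 0 0 44 -5 -18.8 0.3; 0 0 0 44 0 -18.8 0.3; 0 0 0 44 0 -18.8 0.3; 0 0 0 44 0 -18.8 0.3; 0 0 0 0 0 0 0.3; 0 0 0 0 0 0 0.3'; python3 - <<'E'
from h import *
o=bot.get_obs();m=R.from_quat(o["tool_rot"]).as_matrix();print(o["eef_pos"],o["ft_force"],m.round(3))
w=bot.camera("wrist"); cv2.imwrite("pics/w22.png",w["color"]); np.savez("w22.npz",**{k:w[k] for k in w})
E
```

```text
clock: 37.4
eef_pos: [0.5283, -0.0295, 0.1502]
tool_rot: [-0.515, -0.484, 0.484, 0.516]
ft_force: [-1.0, -0.6, -0.7]
grip_width: 0.0597
[ 0.52827825 -0.02946131  0.15022438] [-1.03140899 -0.5556794  -0.71528396] [[ 0.063 -0.001 -0.998]
 [ 0.998  0.001  0.063]
 [ 0.001 -1.     0.001]]
```

View pics/w22.png

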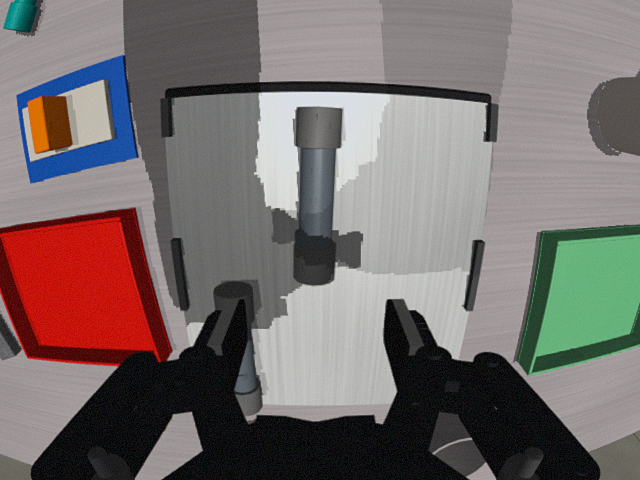

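```bash
python3 - <<'E'
from h import *
L=lambda f:{k:(v if v.ndim else float(v)) for k,v in np.load(f).items()}
w22,w13=L("w22.npz"),L("w13.npz")
g=cv2.cvtColor(w22["color"],cv2.COLOR_BGR2GRAY)
for r in (160,180,200): print(r,g[r,290:345])
def red(n,w,box):
    h=cv2.cvtColor(w["color"],cv2.COLOR_BGR2HSV); m=cv2.inRange(h,(0,120,30),(6,255,255))|cv2.inRange(h,(174,120,30),(180,255,255))
    mm=np.zeros_like(m);x0,y0,x1,y1=box;mm[y0:y1,x0:x1]=m[y0:y1,x0:x1]
    k=max(cv2.findContours(mm,cv2.RETR_EXTERNAL,cv2.CHAIN_APPROX_NONE)[0],key=cv2.contourArea)
    for e in np.linspace(1,15,57):
        a=cv2.approxPolyDP(k,e,True)
        if len(a)<=4: break
    q=a[:,0,:].astype(float);P=np.array([onz(w,"wrist",p,.03) for p in q]);print(n,q.tolist(),P[:,:2].round(4).tolist(),P.mean(0).round(4),[round(1000*np.linalg.norm(P[i]-P[i-1])) for i in range(len(P))])
red("w13",w13,(30,70,250,280)); 
t=bot.camera("top");h=cv2.cvtColor(t["color"],cv2.COLOR_BGR2HSV)
m=cv2.inRange(h,(0,150,60),(6,255,255))|cv2.inRange(h,(174,150,60),(180,255,255));m[:,:380]=0;m[:150]=0;m[270:]=0
k=max(cv2.findContours(m,cv2.RETR_EXTERNAL,cv2.CHAIN_APPROX_NONE)[0],key=cv2.contourArea);a=cv2.approxPolyDP(k,5,True)[:,0,:].astype(float)
P=np.array([onz(t,"top",p,.03) for p in a]);print("top",a.tolist(),P[:,:2].round(4).tolist(),P.mean(0))
cv2.imwrite("pics/c22.png",cv2.resize(w22["color"][90:300,270:370],None,fx=4,fy=4,interpolation=2)[240:])
E
```

```text
160 [219 221 221 221 222 221 225 221 124 115  82  63  63  68  74  78  84  87
  86  94  95  94 101 103 112 122 128 130 134 137 136 125 115 107 101  98
  96  96  95  89  87  81  79  67  64 115 174 196 208 223 220 218 219 216
 219]
180 [218 217 219 219 220 226 205 120 114 109  63  61  60  76  77  79  88  89
  91  93  92  93 101 108 111 121 125 128 127 134 122 111 109 104 101 100
  98  89  90  86  84  75  69  64 106 169 202 223 222 220 219 216 216 213
 217]
200 [215 214 217 217 218 219 222 218 168  91  51  60  73  77  78  85  88  89
  91  95  87  99 104 111 117 123 123 126 124 121 110 106 103  97 100  96
  90  89  84  81  81  73  66  98 164 187 180 181 186 188 179 176 177 178
 180]
w13 [[214.0, 89.0], [39.0, 127.0], [67.0, 262.0], [227.0, 251.0]] [[0.5094, -0.1794], [0.5122, -0.3753], [0.6592, -0.371], [0.655, -0.183]] [ 0.584  -0.2772  0.03  ] [146, 196, 147, 188]
top [[471.0, 189.0], [396.0, 189.0], [396.0, 248.0], [473.0, 248.0]] [[0.6555, -0.3707], [0.6519, -0.1871], [0.5056, -0.1858], [0.5092, -0.3701]] [ 0.58053545 -0.27842759  0.03      ]
```

View pics/c22.png

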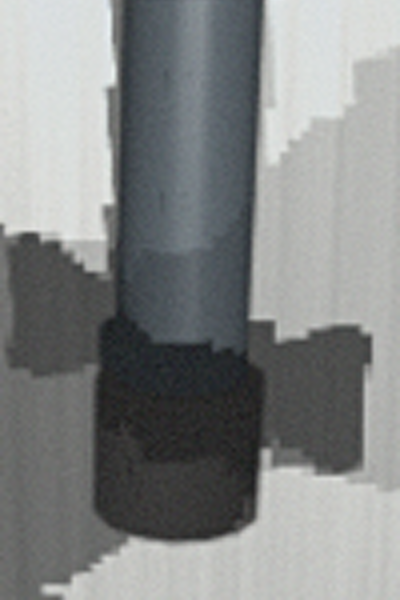

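```bash
python3 - <<'E'
from h import *
w={k:(v if v.ndim else float(v)) for k,v in np.load("w22.npz").items()}
for p in [(317.4,160),(316.9,180),(316,200)]: print(onz(w,"wrist",p,.05).round(4))
for p in [(320,108),(316.5,149)]: print("hub near outer/inner",onz(w,"wrist",p,.0645).round(4))
print("hub far outer",onz(w,"wrist",(270+178/4,90+60+540/4),.055).round(4))
E
```

```text
[ 0.4743 -0.0245  0.05  ]
[ 0.4876 -0.0257  0.05  ]
[ 0.5011 -0.0271  0.05  ]
hub near outer/inner [ 0.4407 -0.021   0.0645]
hub near outer/inner [ 0.4658 -0.0247  0.0645]
hub far outer [ 0.5613 -0.0319  0.055 ]
```

```bash
python3 -m inch '0 0 0 0.8 20 27 0.3; 0 0 0 0 40 0 0.3; 0 0 0 0 35 0 0.3; 0 0 0 0 16 0 0.3; 0 0 0 0 0 0 0.5; 0 0 0 0 0 0 1;0 0 0 0 0 0 1;0 0 0 0 0 0 1;0 0 0 0 0 0 1'; python3 -m inch '0 0 0 0 -20 0 1; 0 0 0 0 -40 0 1; 0 0 0 0 -20 0 1; 0 0 0 0 0 0 1'; python3 - <<'E'
from h import *
o=bot.get_obs();m=R.from_quat(o["tool_rot"]).as_matrix();print(o["eef_pos"],o["ft_force"],o["grip_width"],m.round(3))
w=bot.camera("wrist"); cv2.imwrite("pics/w23.png",w["color"])
E
```

```text
clock: 38.62
eef_pos: [0.5023, -0.0271, 0.0395]
tool_rot: [0.516, 0.484, -0.484, -0.516]
ft_force: [0.4, -2.8, 0.7]
grip_width: 0.0213
clock: 39.12
eef_pos: [0.5027, -0.0265, 0.12]
tool_rot: [0.516, 0.485, -0.483, -0.515]
ft_force: [-0.3, -0.2, -3.1]
grip_width: 0.0209
[ 0.50268384 -0.02648406  0.11998007] [-0.32645217 -0.18533637 -3.11157598] 0.0209030957476521 [[ 0.063  0.002 -0.998]
 [ 0.998  0.002  0.063]
 [ 0.002 -1.    -0.002]]
```

View pics/w23.png

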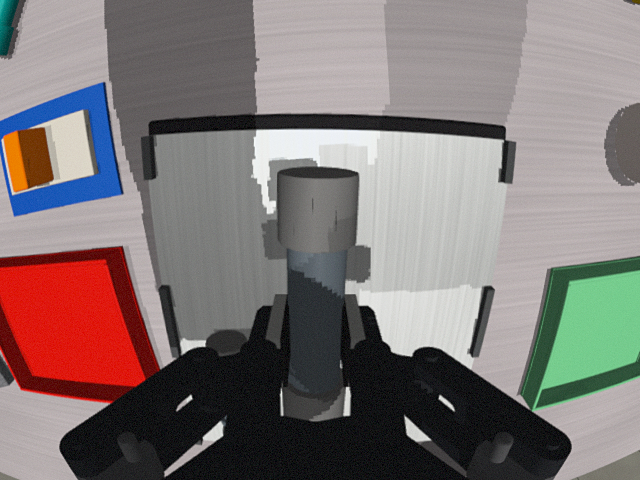

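```bash
python3 -m inch '0 -2.4 0 0 0 0 1; 0 -2.4 0 -48.4 0 -12.5 1; 0 0 0 -48.4 0 -12.5 1;0 0 0 -48.4 0 -12.5 1;0 0 0 -48.4 0 -12.5 1;0 0 0 -48.4 0 -12.5 1;0 0 0 -48.2 0 -12.5 1; 0 0 0 0 30 0 1; 0 0 0 0 35 0 1; 0 0 0 0 0 0 1; 0 0 0 0 0 0 1'; python3 - <<'E'
from h import *
o=bot.get_obs();m=R.from_quat(o["tool_rot"]).as_matrix();print(o["eef_pos"],o["ft_force"],o["grip_width"],m.round(3))
w=bot.camera("wrist"); cv2.imwrite("pics/w24.png",w["color"])
E
```

```text
clock: 40.55
eef_pos: [0.5804, -0.3155, 0.053]
tool_rot: [-0.494, -0.505, 0.505, 0.496]
ft_force: [0.4, -0.0, -1.4]
grip_width: 0.021
[ 0.58036462 -0.31549133  0.05304651] [ 0.40056306 -0.02703869 -1.42306653] 0.02098435799442213 [[-0.021 -0.002 -1.   ]
 [ 1.     0.002 -0.021]
 [ 0.002 -1.     0.002]]
```

View pics/w24.png

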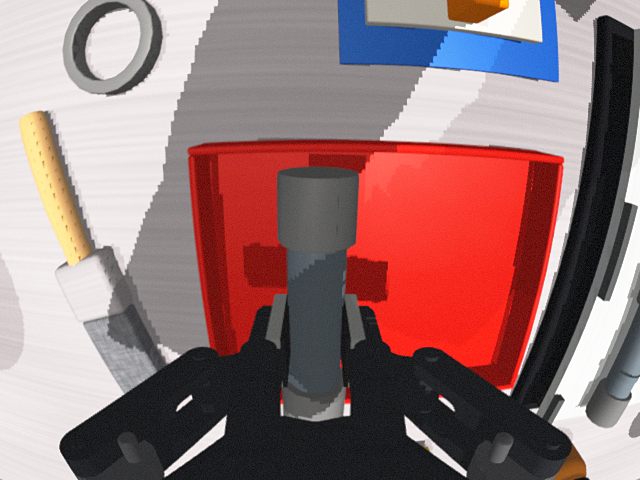

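```bash
python3 -m inch '0 0 0 0 20 -3 1; 0 0 0 0 15 0 1; 0 0 0 0 5 0 1; 0 0 0 0 2 0 1; 0 0 0 0 0 0 1'; python3 -m inch '0 0 0 0 1.5 0 1; 0 0 0 0 0 0 1'
```

```text
clock: 41.22
eef_pos: [0.5835, -0.3158, 0.0115]
tool_rot: [0.494, 0.505, -0.505, -0.495]
ft_force: [-0.2, -0.6, -2.7]
grip_width: 0.021
clock: 41.48
eef_pos: [0.5835, -0.3158, 0.0102]
tool_rot: [0.494, 0.505, -0.505, -0.495]
ft_force: [0.2, 0.2, -2.9]
grip_width: 0.0207
```

```bash
python3 -m inch '0 0 0 0 1 0 1; 0 0 0 0 0 0 1'; python3 -m inch '0 0 0 0 0.8 0 1; 0 0 0 0 0 0 1'
```

```text
clock: 41.72
eef_pos: [0.5836, -0.3158, 0.0093]
tool_rot: [0.495, 0.505, -0.505, -0.495]
ft_force: [-0.6, 0.5, -1.2]
grip_width: 0.0206
clock: 41.98
eef_pos: [0.5836, -0.3158, 0.0092]
tool_rot: [0.495, 0.505, -0.505, -0.495]
ft_force: [-2.8, 1.7, 4.8]
grip_width: 0.0209
```

```bash
python3 -m inch '0 0 0 0 0 0 0.6; 0 0 0 0 0 0 0.4; 0 0 0 0 0 0 0.35; 0 0 0 0 -20 0 0.35; 0 0 0 0 -50 0 0.35; 0 2.4 0 0 -50 0 0.3; 0 2.4 0 44.3 -8 -5.1 0.3;0 0 0 44.3 0 -5.1 0.3;0 0 0 44.3 0 -5.1 0.3;0 0 0 44.3 0 -5.1 0.3;0 0 0 44.2 0 -5.1 0.3; 0 0 0 0 0 0 0.3'; python3 -m inch '0 0 0 0 0 0 0.3; 0 0 0 0 0 0 0.3'; python3 - <<'E'
from h import *
o=bot.get_obs();m=R.from_quat(o["tool_rot"]).as_matrix();print(o["eef_pos"],o["ft_force"],o["grip_width"],m.round(3))
w=bot.camera("wrist"); cv2.imwrite("pics/w25.png",w["color"]); np.savez("w25.npz",**{k:w[k] for k in w})
g=cv2.cvtColor(w["color"],cv2.COLOR_BGR2GRAY)
E
```

```text
clock: 43.48
eef_pos: [0.6216, -0.0928, 0.1362]
tool_rot: [-0.514, -0.485, 0.485, 0.515]
ft_force: [0.1, -1.0, -0.8]
grip_width: 0.0602
clock: 43.72
eef_pos: [0.621, -0.0974, 0.1362]
tool_rot: [-0.515, -0.483, 0.484, 0.517]
ft_force: [0.3, -1.1, 0.3]
grip_width: 0.0594
[ 0.62095917 -0.0974253   0.13618929] [ 0.332381   -1.13864085  0.30193514] 0.059410234651606025 [[ 0.065 -0.001 -0.998]
 [ 0.998  0.001  0.065]
 [ 0.001 -1.     0.001]]
```

View pics/w25.png

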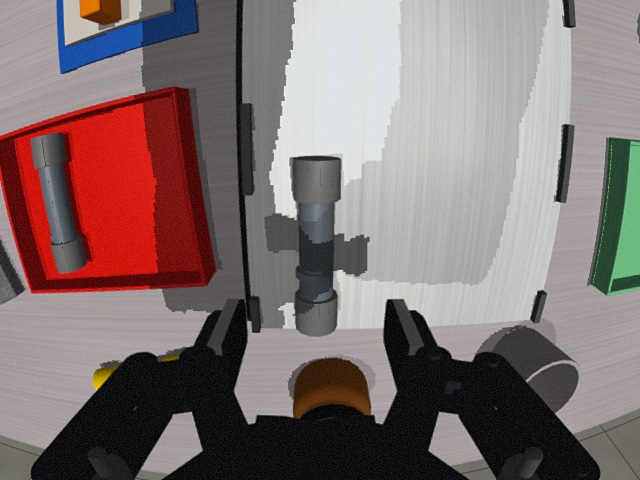

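```bash
python3 - <<'E'
from h import *
w={k:(v if v.ndim else float(v)) for k,v in np.load("w25.npz").items()}
g=cv2.cvtColor(w["color"],cv2.COLOR_BGR2GRAY)
for r in (210,230): print(g[r,290:345])
print(onz(w,"wrist",(316.5,215),.05).round(4),onz(w,"wrist",(317,157),.0645).round(4),onz(w,"wrist",(316,333),.055).round(4))
E
```

```text
[226 222 222 218 220 226 198 115  94  56  66  75  72  84  84  88  96  95
  95  97 102 109 104 118 120 125 130 127 127 121 118 112 107 104 102 102
 100  84  87  82  77  76  67  63 124 170 191 179 190 188 187 189 191 191
 193]
[ 81  79  78  81  80  80  82  79  67  33  37  35  56  69  74  73  75  81
  80  83  86  84  88  94  93  97 101 102 103 101  97  96  93  94  89  87
  88  81  80  77  74  71  62  70 145 189 185 182 186 183 186 189 190 187
 188]
[ 0.6004 -0.0951  0.05  ] [ 0.5619 -0.0925  0.0645] [ 0.6854 -0.1008  0.055 ]
```

```bash
python3 -m inch '0 0 0 1 40 1 0.3; 0 0 0 0 35 0 0.3; 0 0 0 0 22 0 0.3; 0 0 0 0 0 0 0.5; 0 0 0 0 0 0 1;0 0 0 0 0 0 1;0 0 0 0 0 0 1;0 0 0 0 0 0 1'; python3 -m inch '0 0 0 0 -20 0 1; 0 0 0 0 -40 0 1; 0 0 0 0 -20 0 1; 0 0 0 0 0 0 1'; python3 - <<'E'
from h import *
o=bot.get_obs();m=R.from_quat(o["tool_rot"]).as_matrix();print(o["eef_pos"],o["ft_force"],o["grip_width"],m.round(3))
w=bot.camera("wrist"); cv2.imwrite("pics/w26.png",w["color"])
E
```

```text
clock: 44.78
eef_pos: [0.6211, -0.0957, 0.0404]
tool_rot: [0.516, 0.484, -0.484, -0.515]
ft_force: [0.5, -1.7, 1.5]
grip_width: 0.0208
clock: 45.28
eef_pos: [0.6214, -0.0948, 0.1209]
tool_rot: [0.516, 0.485, -0.483, -0.515]
ft_force: [-0.3, -0.5, -1.2]
grip_width: 0.021
[ 0.62135238 -0.09476369  0.12092822] [-0.3473913  -0.51122964 -1.24505799] 0.020997745143121565 [[ 0.063  0.002 -0.998]
 [ 0.998  0.002  0.063]
 [ 0.002 -1.    -0.002]]
```

View pics/w26.png

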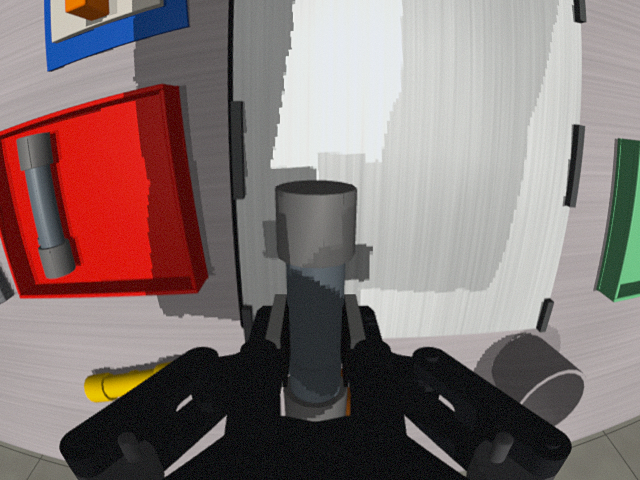

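```bash
python3 -m inch '0 -2.4 0 0 0 0 1; 0 -2.4 0 -48.1 0 14.3 1; 0 0 0 -48.1 0 14.3 1;0 0 0 -48.2 0 14.3 1; 0 0 0 0 30 0 1; 0 0 0 0 35 0 1; 0 0 0 0 0 0 1; 0 0 0 0 0 0 1'; python3 - <<'E'
from h import *
o=bot.get_obs();m=R.from_quat(o["tool_rot"]).as_matrix();print(o["eef_pos"],o["ft_force"],o["grip_width"],m.round(3))
w=bot.camera("wrist"); cv2.imwrite("pics/w27.png",w["color"])
E
```

```text
clock: 46.32
eef_pos: [0.5781, -0.2393, 0.054]
tool_rot: [-0.494, -0.505, 0.505, 0.496]
ft_force: [0.5, 0.2, -1.5]
grip_width: 0.0208
[ 0.57812528 -0.23934789  0.05398982] [ 0.54195873  0.21192855 -1.53024997] 0.020836840167299957 [[-0.021 -0.002 -1.   ]
 [ 1.     0.002 -0.021]
 [ 0.002 -1.     0.002]]
```

View pics/w27.png

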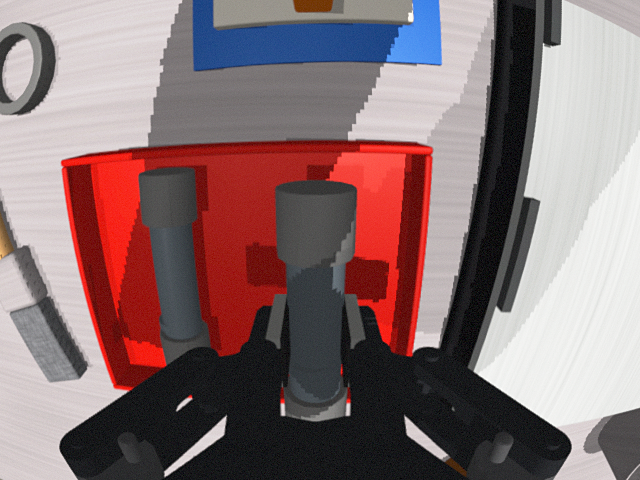

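```bash
python3 -m inch '0 0 0 0 20 -3 1; 0 0 0 0 15 0 1; 0 0 0 0 5 0 1; 0 0 0 0 2 0 1; 0 0 0 0 0 0 1'; python3 -m inch '0 0 0 0 1 0 1; 0 0 0 0 0 0 1'
```

```text
clock: 47.0
eef_pos: [0.5814, -0.2397, 0.0126]
tool_rot: [0.494, 0.505, -0.505, -0.495]
ft_force: [0.3, 0.2, -1.7]
grip_width: 0.0207
clock: 47.25
eef_pos: [0.5813, -0.2397, 0.0115]
tool_rot: [0.494, 0.505, -0.505, -0.495]
ft_force: [0.8, 0.0, -2.2]
grip_width: 0.021
```

```bash
python3 -m inch '0 0 0 0 0.8 0 1; 0 0 0 0 0 0 1'; python3 -m inch '0 0 0 0 0.8 0 1; 0 0 0 0 0 0 1'
```

```text
clock: 47.5
eef_pos: [0.581, -0.2395, 0.0103]
tool_rot: [0.494, 0.505, -0.505, -0.496]
ft_force: [0.2, -0.0, -2.4]
grip_width: 0.0206
clock: 47.75
eef_pos: [0.581, -0.2396, 0.0094]
tool_rot: [-0.494, -0.505, 0.505, 0.496]
ft_force: [0.2, -0.2, -3.3]
grip_width: 0.0207
```

```bash
python3 -m inch '0 0 0 0 0.8 0 1; 0 0 0 0 0 0 1'; python3 -m inch '0 0 0 0 0.6 0 1; 0 0 0 0 0 0 1'
```

```text
clock: 48.0
eef_pos: [0.5811, -0.2396, 0.0089]
tool_rot: [0.494, 0.505, -0.505, -0.495]
ft_force: [0.5, 1.0, 0.0]
grip_width: 0.0209
clock: 48.25
eef_pos: [0.5812, -0.2396, 0.0088]
tool_rot: [0.494, 0.505, -0.505, -0.495]
ft_force: [-2.0, 0.6, 3.2]
grip_width: 0.0208
```

Contact. Release and rise.

```bash
python3 -m inch '0 0 0 0 0 0 0.6; 0 0 0 0 0 0 0.4; 0 0 0 0 0 0 0.35; 0 0 0 0 -20 0 0.35; 0 0 0 0 -50 0 0.35; 0 0 0 0 -55 0 0.3; 0 0 0 0 -55 25 0.3; 0 0 0 30 -20 40 0.3; 0 0 0 0 0 0 0.3; 0 0 0 0 0 0 0.3'; python3 - <<'E'
from h import *
o=bot.get_obs();print(o["eef_pos"],o["ft_force"],o["grip_width"])
w=bot.camera("wrist"); cv2.imwrite("pics/w28.png",w["color"])
w=bot.camera("scene"); cv2.imwrite("pics/s28.png",w["color"])
E
```

```text
clock: 49.5
eef_pos: [0.5161, -0.2113, 0.2083]
tool_rot: [0.495, 0.505, -0.505, -0.495]
ft_force: [1.5, -0.5, -1.6]
grip_width: 0.0598
[ 0.51610166 -0.21129343  0.2083488 ] [ 1.48323304 -0.47375208 -1.56327942] 0.05980484509440408
```

View pics/w28.png

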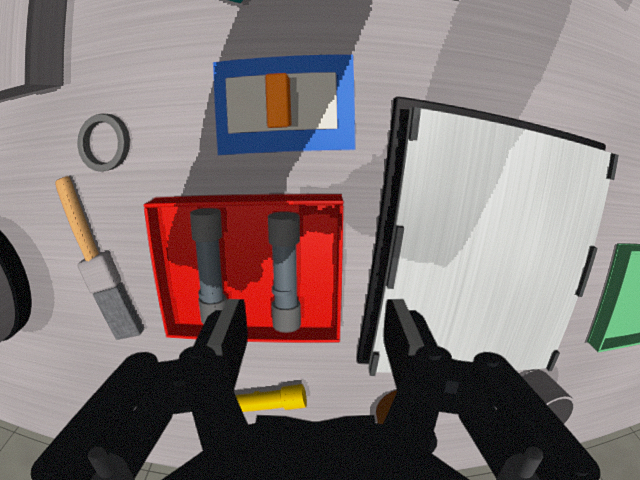

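View pics/s28.png

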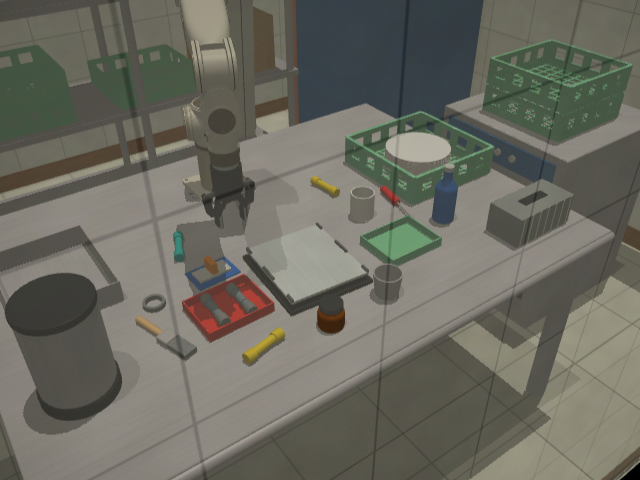

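The wrist picture shows both rollers level in the red tray at (208,255) and (285,270), and the paddle on the mat at (278,100). The scene picture shows the other things where they were. I am handing in.

```bash
python3 -c "
from workcell import bot
print(bot.job_done()); print(bot.get_obs()['clock'])"
```

```text
the job is handed in; nothing more can be done
None
the job is handed in; nothing more can be done
```

I judged both rollers bad and laid both in the red tray. The job is handed in; no verdict was reported, and the clock stood at about 49.6 s of the 72 s allowed.

- **Near roller (roller 1):** It was rolled first, about 109 mm of paddle travel or 0.65 turn, and the force stayed level at about 5 N, as if it ran true. The wrist camera later showed a raised band close to its far hub, just beyond the edge of the sole. I took the paddle again and rolled it a second time, about 81 mm (just under half a turn), with the sole moved over the band. The paddle lifted about 3 mm, so I count it as bad.
- **Far roller (roller 2):** Over about 108 mm of paddle travel the force rose from about 4.5 N to 10 N and fell again, a lift of about 3 mm. It is bad.

**Order:** The paddle was laid on the mat after both first strokes. The second stroke on the near roller came after that, and the paddle was back on the mat before either roller was lifted from the plate. I also gripped the near roller once in place to feel the band. That told me nothing certain, and it only turned the roller slightly.

**Other failures:**
- On the near roller's first stroke the last joint ran into its range limit. Part of that stroke was slow, with the paddle slightly turned.
- Squeezing a roller in the gripper was a poor test of the band, which is why I repeated the paddle stroke.

**Last checks:** The final pictures showed both rollers lying flat in the red tray, the paddle on the mat and the bystanders where they were. The gripper was clear of everything.

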